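Set up the handle-marking machine

TASK

Get the bench marking machine ready for its next batch. First turn its free-running wheel by the rim until the white mark, now hidden down in the housing, stands at the very top and rests there; then lay every loose handle blank lengthwise in the open near end of the V-trough and push it gently along under the bridges, so that they all lie in one closed-up row, the foremost against the red end stop; last, swing the red lever all the way over, away from you. The wheel must still have its mark on top at the end, and the blue-green bowl and the ring cutter near the handles stay where they are.

Things in the scene. Friction and masses are not known exactly. Their poses are not given: they have to be found in the camera images.
- marking_machine: grey machine bed, fixed, x from -175 to 157 mm and y from -115 to 95 mm in its own frame; origin on the table under the bed, x points away from the robot along the trough, y to the left, z up; other entries give offsets in this frame. Flat deck 26 mm above the table. A shut wooden chest 165 mm high stands to its right, the handles lie beyond
- trough_mouth (a point): in the open near part of the V-trough (x = -80, y = -85, z = 32 mm): the centre of a handle laid there. It runs along x from x = -175 mm (open end) to the end stop: smooth 90-degree V (friction about 0.25), 24 mm wide at the deck, bottom at z = 14 mm; a handle's flats rest on its faces, its top at z = 45 mm. Handles home in a row have their centres at x = 100, 20, -60 mm
- near_bridge (a point): top middle of the nearer of two steel bridges over the trough (x = 45, y = -85, z = 60 mm); the other stands at x = 115 mm. Each is 12 mm thick in x, 56 mm wide, underside at z = 52 mm, posts 40 mm apart. Handles can be laid in only nearer than the near bridge and are pushed along under it, each one pushing those ahead
- wheel_axle (a point): centre of the wheel (x = 50, y = 45, z = 105 mm): an upright disc, axle level along y, radius 85 mm, 22 mm thick, black rubber tread, top at z = 190 mm. A green housing (x -48 to 148, y 20 to 70 mm, top at z = 101 mm, two bearing blocks to 117 mm) hides its lower half; the upper half stands free and can be pinched across the rim or stroked
- end_stop: red block across the far end of the trough, 50 mm wide, top at z = 52 mm in the machine's frame; its origin lies at the lower middle of its near face, against which the first handle comes to rest: x = 140, y = -85, z = 18 mm in the machine's frame. It is rigid; pushing handles against it with more than 35 N is too hard
- print_wheel (a joint): angle of the wheel in rad: 0 (or any whole number of turns) with the mark at the top; grows as the top of the wheel moves in the machine's +x. It turns without end, either way, against a small friction (0.03 N m) and is balanced, so it stays where it is left; it starts with the mark in the lower half
- wheel_mark (a point): the outer end of the white mark on the wheel: a white bar 12 mm wide across the tread and 19 mm down both sides of the rim; the point lies in the middle of the tread, 85 mm from the axle
- ready_lever (a joint): angle of the red lever in rad: 0 leaning towards the robot, about 1.0 fully over, leaning away (the machine's +x); it stays where it is left
- ready_lever_tip (a point): the top end of the red lever, a red ball of 26 mm (the point is its centre), 80 mm from the pivot at x = -140, y = 45, z = 48 mm of the machine's frame; about 1 N pushes it over
- handle_a: octagonal wooden handle blank of 90 g (0.7 to 1.4 times that), 80 mm long and 26 mm across its flats, pale wood with the last 18 mm at its +x end dipped blue; origin at its centre, x along its length, y and z square to flats; it starts lying on the table with its centre 13 mm up. Two or three of the three handles are there
- handle_b: octagonal wooden handle blank of 90 g (0.7 to 1.4 times that), 80 mm long and 26 mm across its flats, pale wood with the last 18 mm at its +x end dipped yellow; origin at its centre, x along its length, y and z square to flats; it starts lying on the table with its centre 13 mm up. Two or three of the three handles are there
- handle_c: octagonal wooden handle blank of 90 g (0.7 to 1.4 times that), 80 mm long and 26 mm across its flats, pale wood with the last 18 mm at its +x end dipped orange; origin at its centre, x along its length, y and z square to flats; it starts lying on the table with its centre 13 mm up. Two or three of the three handles are there
- glazed_bowl: small blue-green bowl, 68 mm across, 47 mm high, origin under its centre; not to be disturbed
- ring_cutter: pale grey ring cutter, 66 mm across, 30 mm high, origin under its centre; not to be disturbed
Mind the look-alikes: they are no part of the job. What is shaped like the handle_b but black, purple or turquoise is not meant.

How it is judged (in metres and radians):
On the way, in this order (a step that is already met when the one before it is completed fails the run):
1. the white mark of the wheel rests at the top (within 10 mm) (x of wheel_mark in the frame of marking_machine between 0.04 and 0.06 m and z of wheel_mark in the frame of marking_machine above 0.15 m and velocity of joint print_wheel between -0.08 and 0.08 rad/s), for 0.3 s.
2. all handles lie closed up in the trough, the foremost against the end stop (y of handle_a in the frame of marking_machine between -0.09 and -0.08 m and z of handle_a in the frame of marking_machine between 0.027 and 0.038 m and angle between the x axis of each of handle_a, handle_b, handle_c and the x axis of marking_machine, either way round below 0.1 rad and linear speed of each of handle_a, handle_b, handle_c below 0.02 m/s and (x of handle_a in the frame of marking_machine between 0.096 and 0.103 m or x of handle_a in the frame of marking_machine between 0.013 and 0.023 m or x of handle_a in the frame of marking_machine between -0.07 and -0.057 m) and y of handle_b in the frame of marking_machine between -0.09 and -0.08 m and z of handle_b in the frame of marking_machine between 0.027 and 0.038 m and (x of handle_b in the frame of marking_machine between 0.096 and 0.103 m or x of handle_b in the frame of marking_machine between 0.013 and 0.023 m or x of handle_b in the frame of marking_machine between -0.07 and -0.057 m) and y of handle_c in the frame of marking_machine between -0.09 and -0.08 m and z of handle_c in the frame of marking_machine between 0.027 and 0.038 m and (x of handle_c in the frame of marking_machine between 0.096 and 0.103 m or x of handle_c in the frame of marking_machine between 0.013 and 0.023 m or x of handle_c in the frame of marking_machine between -0.07 and -0.057 m) and (x of handle_a in the frame of marking_machine between 0.096 and 0.103 m or x of handle_b in the frame of marking_machine between 0.096 and 0.103 m or x of handle_c in the frame of marking_machine between 0.096 and 0.103 m) and (x of handle_a in the frame of marking_machine between 0.013 and 0.023 m or x of handle_b in the frame of marking_machine between 0.013 and 0.023 m or x of handle_c in the frame of marking_machine between 0.013 and 0.023 m)), for 0.2 s.
3. the lever is swung over (value of joint ready_lever above 0.85 rad), for 0.2 s.
At the end, for the whole second after the job is handed in: The wheel's mark is at the top within 10 mm and at rest; every handle that is there lies at rest along the V-trough (within 5 mm of its middle, 0.1 rad), in one row with no gaps: the first within 4 mm of the end stop, and 3 mm more allowed for each one behind it; the lever is over (beyond 0.85 rad) (all of step 1 and all of step 2 and value of joint ready_lever above 0.85 rad); the robot touches nothing.
It fails at once if a handle is pressed against the end stop with more than 35 N (contact force between any of handle_a, handle_b, handle_c and end_stop above 35 N).
It fails at once if the bowl or the ring cutter is moved by more than 30 mm (distance of any of glazed_bowl, ring_cutter from where it was at the start of the episode above 0.03 m).
Of handle_a, handle_b, handle_c only 2 to 3 are there at a start; the rules pass over those that are not, and their reading is None.
At some moment in a run one of handle_a, handle_b, handle_c may be knocked a few centimetres aside while the robot is not near it.
Once in a run the grip may slacken for a moment while it holds something.
It also fails if it takes over 210 s, if anything falls off the work surface, if the arm or the gripper's body presses on something with over 40 N, if the wrist force passes 120 N, or if a joint passes its speed limit or range.

ROBOT

A 6-joint arm with a two-finger parallel gripper is mounted at the origin on the work surface; the furniture and walls round the work are solid. World frame = base frame: x ahead of the robot, y to its left, z up, the work surface at z = 0. Lengths are in mm, angles in degrees, forces in N, time in s.
With the tool pointing down it reaches from about 300 to 850 mm from the base axis. Payload 5.4 kg.
Tool frame: the origin (TCP) lies midway between the tips of the shut fingers; the grasp point (between the pads) lies 19 mm behind it (pinch_z is the distance from the TCP to the grasp point, in mm); z points along the fingers, y is the direction in which the jaws open and shut (so a half turn about z gives the same grasp; the last joint's range is limited). The gripper opens to 85 mm and grips with 20 to 120 N. Pads are 22 mm wide; open, the fingers measure 114 mm over their backs; the gripper's body (76 mm by 85 mm) begins 54 mm behind the grasp point. The pads swing forward as they close: fully open they stand 13 mm farther back than shut.
Start: joints at [-77.928, 9.076, 91.501, -0, 79.423, -12.038], TCP at [234.857, -524.832, 231.299] pointing down, gripper open.
Joint ranges: [-166.64, 166.64], [-54.1, 131.32], [10.49, 154.53], [-73.88, 253.88], [9.74, 151.15], [-171.62, 171.62]. Speed limits (degrees/s): [147.25, 147.25, 180, 180, 180, 180].

INTERFACE

Orientations are given as a 3x3 rotation matrix whose columns are the frame's x, y, z axes.
In Python, from cell import get_obs, read_camera, camera_params, close_job, pinch_z gives the robot as it stands.
- The arm moves only by the tool carry_out, never from a script. Its argument "increments" is a list of rows, each a list of 7 numbers: the shift along the tool's x, y, z in units of 25 mm (1.0 is 25 mm), then the turn, a rotation vector about the tool's x, y, z in units of 6 degrees (1.0 is 6 degrees), then the closure, from 0 (fully open) to 1 (shut). In form: [[dx, dy, dz, rx, ry, rz, hand], ...]. A call has exactly 10 rows; each row shifts and turns the commanded pose from where the row before left it, along the tool's axes as they then stand; what a row does not reach is not made up. A row lasts 1/12 s, in which the tool goes at most 41.7 mm and 7.16 degrees, less where a joint would pass 70% of its speed; a pose out of reach is approached as far as the arm can. A call is refused whole if a number of a shift passes 1 or a number of a turn 1, either way. A call with a gripper value outside its range is refused whole. The fingers move at their own pace and stop on an object; "newtons" is the grip in N (left out, the last holds). Time passes only in rows, so rows that do not move let the fingers close, or fill a call up. It gives the time, the measured TCP pose, the force and the opening at its end, in the units of the state.
- get_obs(): the state, without advancing time (a new reading comes with each control period).
- read_camera(name): name is "scene" or "top"; returns (picture, depth): 384x512x3 uint8, blue, green, red; 384x512 float32, mm along the optical axis (not along the pixel's ray), 0 where there is no reading.
- camera_params(name): a dict with "intrinsics" (3x3 intrinsics, pixels), "R" (3x3) and "t" (3): a world point X has camera coordinates R X + t. Camera axes: x right, y down, z forward; pixel columns grow to the right and rows downward; lengths in mm; the calibration is good to about 2 mm. A picture is of the moment at which its call begins. camera_params takes no time and is no camera call.
- close_job(): hands the job in, once; it reports no verdict.
The state is a dict: "clock": time; "joint_positions": joint angles; "joint_velocities": joint speeds; "joint_torque": joint torques, N m; "tcp_pos": TCP position; "orientation": TCP orientation; "wrist_force": force on the tool from outside, world axes, zero at the start; "torque": the same for the moment, N m; "gripper_width": finger opening in mm.
Only numpy, scipy, OpenCV 4.12 (cv2) and the standard library are available. Lean on these libraries where they do the work, as an engineer would, in place of code of your own. Each camera call takes 0.05 s, during which the arm holds its last target. There are 200 camera calls.

## Working session

There is one attempt and no reset: what is moved stays moved. The work goes in short steps, Python scripts to look and compute and a tool call to move; the robot and the scene stay as the last step left them, time stands still between calls to the robot, and variables do not carry over. Pictures are saved under pics/ and viewed, about 12 in all and at most 16, crops included, and the job is handed in when it is done.

Besides the shell and the picture viewer there is one more tool, called after "Call:" in YAML: its name, and indented under it one key for each argument. carry_out: Moves the arm, as the interface text tells. Its arguments: {"type":"object","properties":{"increments":{"type":"array"},"newtons":{"type":"number"}},"required":["increments"]}

```bash
ls; mkdir -p pics; python3 - <<'E'
from cell import *
import cv2,numpy as np
o=get_obs();print({k:np.round(v,2).tolist() for k,v in o.items()},pinch_z)
for n in("scene","top"):
    p,d=read_camera(n);cv2.imwrite(f"pics/{n}0.png",p);np.save(f"pics/{n}0.npy",d)
    c=camera_params(n);print(n,np.round(c["intrinsics"],1).tolist(),np.round(c["R"],3).tolist(),np.round(c["t"],1).tolist())
E
```

```text
pics
{'clock': 0.0, 'joint_positions': [-77.93, 9.11, 91.57, -0.0, 79.42, -12.04], 'joint_velocities': [-0.02, -0.04, 0.0, -0.01, 0.16, -0.02], 'joint_torque': [-0.0, -39.6, -33.14, -0.0, 0.01, 0.0], 'tcp_pos': [234.74, -524.24, 230.3], 'orientation': [[0.91, 0.41, -0.0], [0.41, -0.91, 0.0], [0.0, -0.0, -1.0]], 'wrist_force': [0.24, -0.31, -0.75], 'torque': [-0.03, -0.01, -0.06], 'gripper_width': 85.05} 18.700000000000003
scene [[400.5, 0.0, 251.4], [0.0, 400.5, 196.1], [0.0, 0.0, 1.0]] [[0.584, 0.812, 0.017], [0.482, -0.33, -0.812], [-0.653, 0.482, -0.584]] [-222.5, -169.6, 1735.1]
top [[394.6, 0.0, 252.4], [0.0, 394.6, 191.2], [0.0, 0.0, 1.0]] [[0.009, -1.0, 0.001], [-0.986, -0.009, -0.169], [0.169, 0.0, -0.986]] [-106.7, 530.3, 1516.2]
```

```bash
python3 - <<'E'
import cv2
for n in("scene","top"):
    cv2.imwrite(f"pics/{n}0b.png",cv2.resize(cv2.imread(f"pics/{n}0.png"),(800,600),interpolation=cv2.INTER_CUBIC))
E
```

```text
(no output)
```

View pics/scene0b.png

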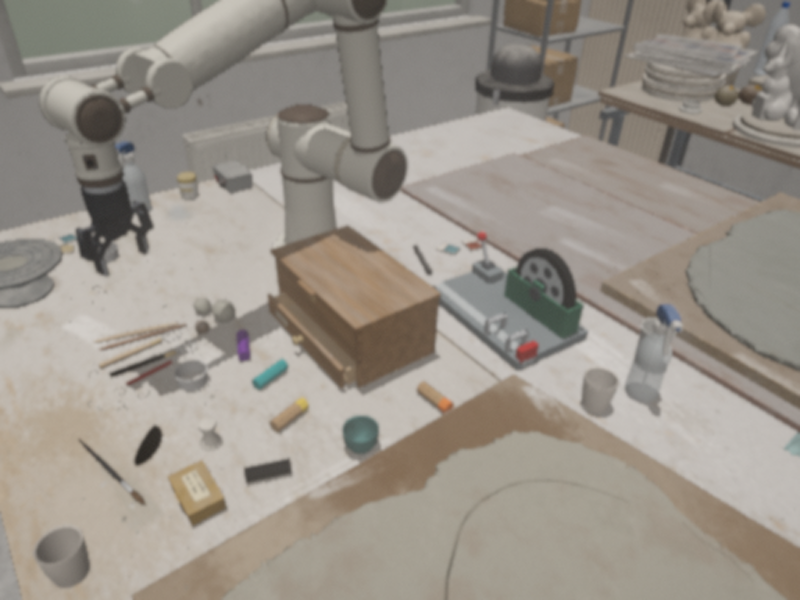

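View pics/top0b.png

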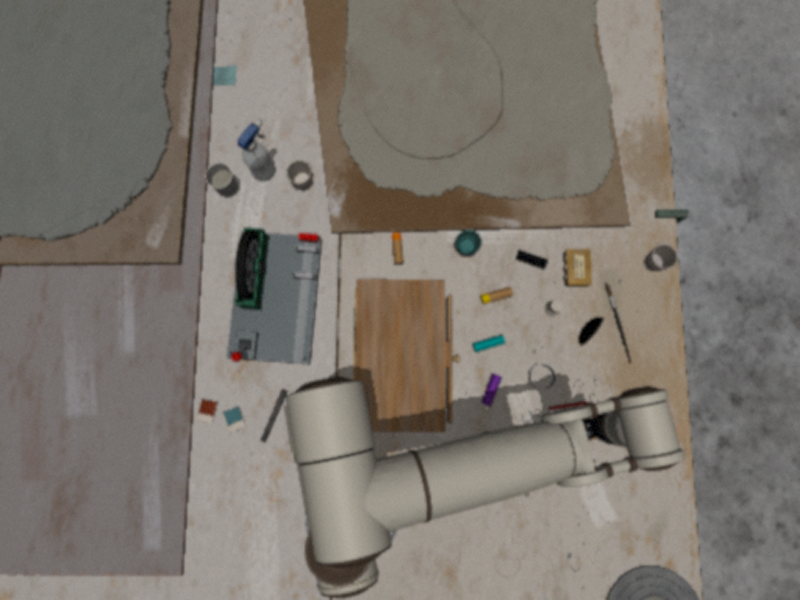

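The scene picture shows two matching handles: one with a yellow end and one with an orange end. There is no blue-ended one in view so far. In the top picture the yellow handle is at (497,296) and the orange at (398,248), with the machine around (275,300). The turquoise, purple and black pieces are look-alikes.

```bash
cat > h.py <<'E'
from cell import *
import cv2,numpy as np
def ray(n,uv,z):
    c=camera_params(n);K,R,t=np.array(c["intrinsics"]),np.array(c["R"]),np.array(c["t"])
    C=-R.T@t; uv=np.atleast_2d(uv).astype(float)
    d=(R.T@np.linalg.inv(K)@np.c_[uv,np.ones(len(uv))].T).T
    return C+d*((z-C[2])/d[:,2])[:,None]
def cloud(n,d):
    c=camera_params(n);K,R,t=np.array(c["intrinsics"]),np.array(c["R"]),np.array(c["t"])
    v,u=np.mgrid[:d.shape[0],:d.shape[1]]
    P=np.stack([u,v,np.ones_like(u)],-1)@np.linalg.inv(K).T*d[...,None]
    return (P-t)@R
def proj(n,X):
    c=camera_params(n);K,R,t=np.array(c["intrinsics"]),np.array(c["R"]),np.array(c["t"])
    p=(np.atleast_2d(X)@R.T+t)@K.T; return p[:,:2]/p[:,2:]
E
python3 - <<'E'
from h import *
p=cv2.imread("pics/top0.png");d=np.load("pics/top0.npy");W=cloud("top",d)
s=.64
def reg(u0,u1,v0,v1):
    m=np.zeros(d.shape,bool);m[int(v0*s):int(v1*s),int(u0*s):int(u1*s)]=1;return m
z=W[...,2]
print("table z",np.median(z[reg(500,540,300,350)]))
R=reg(215,330,220,372)&(d>0)
m=R&(z>15)&(z<220); m=cv2.morphologyEx(m.astype(np.uint8),cv2.MORPH_OPEN,np.ones((3,3)))>0
dk=m&(z<35)
print("deck z",np.median(z[dk]))
print("rect",cv2.minAreaRect(W[m][:,:2].astype(np.float32)), cv2.boxPoints(cv2.minAreaRect(W[dk][:,:2].astype(np.float32))).round(1).tolist())
hsv=cv2.cvtColor(p,cv2.COLOR_BGR2HSV);h,S,V=cv2.split(hsv)
red=((h<6)|(h>174))&(S>150)&R
n,l,st,c=cv2.connectedComponentsWithStats(red.astype(np.uint8))
for i in range(1,n):
    if st[i,4]>5:print("red",st[i],c[i],"z",np.median(z[l==i]),"at52",ray("top",c[i],52).round(1))
# handles
for nm,(a,b,e,f) in dict(yel=(475,520,280,312),ora=(385,412,228,270)).items():
    mm=reg(a,b,e,f)&(S>70)&(V>80); mm=cv2.morphologyEx(mm.astype(np.uint8),cv2.MORPH_OPEN,np.ones((3,3)))
    n,l,st,c=cv2.connectedComponentsWithStats(mm);i=1+np.argmax(st[1:,4])
    k=np.argwhere(l==i)[:,::-1]
    X=ray("top",k,20)[:,:2].astype(np.float32)
    print(nm,st[i],"maxz",np.percentile(z[l==i],90),cv2.minAreaRect(X),hsv[int(c[i][1]),int(c[i][0])])
# everything with blue hue
bl=(h>98)&(h<128)&(S>110)
n,l,st,c=cv2.connectedComponentsWithStats(bl.astype(np.uint8))
for i in range(1,n):
    if st[i,4]>6:print("blue",st[i],c[i]/s,ray("top",c[i],13).round())
ps=cv2.imread("pics/scene0.png");H=cv2.cvtColor(ps,cv2.COLOR_BGR2HSV)
bl=(H[...,0]>98)&(H[...,0]<128)&(H[...,1]>110)
n,l,st,c=cv2.connectedComponentsWithStats(bl.astype(np.uint8))
for i in range(1,n):
    if st[i,4]>6:print("sblue",st[i],c[i])
E
```

```text
table z 0.2854091799366849
deck z 25.568851347734398
rect ((533.6226196289062, 207.1198272705078), (211.48361206054688, 344.59228515625), 86.45719146728516) [[366.70001220703125, 111.5], [698.7000122070312, 90.30000305175781], [712.2000122070312, 301.3999938964844], [380.20001220703125, 322.6000061035156]]
red [191 150  13   4  44] [197.  151.5] z 50.20129488955044 at52 [[689.6 121.8  52. ]]
red [148 225   7   6  27] [151.14814815 227.66666667] z 129.60568719206836 at52 [[383.1 289.4  52. ]]
yel [308 184  20  11 133] maxz 28.898584288012522 ((547.7197265625, -363.76446533203125), (29.49103355407715, 82.60920715332031), 12.773639678955078) [ 16 135 142]
ora [246 145  17  24 179] maxz 28.39490606424251 ((679.80419921875, -107.00141906738281), (96.7426528930664, 65.66551208496094), 0.5599284172058105) [ 15 143 146]
blue [153  83  11  12  47] [247.60638298 138.96276596] [[972. 299.  13.]]
blue [378 269   4   5   7] [593.08035714 423.4375    ] [[ 225. -601.   13.]]
```

```bash
cat >> h.py <<'E'
YAW=np.radians(-3.65);RM=np.array([[np.cos(YAW),-np.sin(YAW),0],[np.sin(YAW),np.cos(YAW),0],[0,0,1]]);OM=np.array([549.1,215.9,0])
def m2w(p): return RM@np.array(p,float)+OM
def w2m(p): return (np.atleast_2d(p)-OM)@RM
from scipy.spatial.transform import Rotation as Ro
def go(target,heading=None):
    """tool-unit totals to reach world TCP target with tool down, x axis at heading (deg); turn first, then shift"""
    o=get_obs();Rt=np.array(o["orientation"]);p=np.array(o["tcp_pos"])
    if heading is not None:
        a=np.radians(heading);Rn=np.array([[np.cos(a),np.sin(a),0],[np.sin(a),-np.cos(a),0],[0,0,-1]])
        print("turn units",(Ro.from_matrix(Rt.T@Rn).as_rotvec(degrees=True)/6).round(2))
        Rt=Rn
    print("pos",p.round(1),"mach",w2m(p)[0].round(1),"shift units (after turn)",(Rt.T@(np.array(target)-p)/25).round(2),"F",np.round(o["wrist_force"],1),"w",round(o["gripper_width"],1),"t",o["clock"])
E
python3 - <<'E'
from h import *
d=np.load("pics/top0.npy");W=cloud("top",d);s=.64
B=W[int(270*s):int(380*s),int(345*s):int(470*s)].reshape(-1,3);B=B[(B[:,2]>150)&(B[:,2]<185)]
print("chest",cv2.boxPoints(cv2.minAreaRect(B[:,:2].astype(np.float32))).round(),"z",np.median(B[:,2]))
print("trough",m2w([-80,-85,32]),m2w([-20,-85,32]),"tail",m2w([-31,-85,30]))
t=m2w([50,45,0]);print(t);go([*t[:2],230],-3.65)
E
```

```text
chest [[ 326.   -7.]
 [ 328. -229.]
 [ 559. -227.]
 [ 557.   -5.]] z 163.30476622929757
trough [463.85105349 136.16533302  32.        ] [523.72934669 132.34564673  32.        ] tail [512.7516596  133.04592255  30.        ]
[601.86334238 257.62564799   0.        ]
turn units [-0.02  0.    4.63]
pos [ 234.7 -524.3  230.4] mach [-266.6 -758.7  230.4] shift units (after turn) [ 1.266e+01 -3.215e+01  2.000e-02] F [-0.2 -0.6 -0.7] w 85.4 t 0.1
```

Call:
carry_out:
  increments:
    - [0,0,0,0,0,0.926,0]
    - [0,0,0,0,0,0.926,0]
    - [0,0,0,0,0,0.926,0]
    - [0,0,0,0,0,0.926,0]
    - [0,0,0,0,0,0.926,0]
    - [0.394,-1,0,0,0,0,0]
    - [0.394,-1,0,0,0,0,0]
    - [0.394,-1,0,0,0,0,0]
    - [0.394,-1,0,0,0,0,0]
    - [0.394,-1,0,0,0,0,0]
  newtons: 20

```text
clock: 0.93
tcp_pos: [292.2, -401.8, 230.7]
orientation: [[0.998, -0.064, -0.0], [-0.064, -0.998, 0.001], [-0.0, -0.001, -1.0]]
wrist_force: [0.8, -0.8, -0.0]
gripper_width: 85.5
```

Call:
carry_out:
  increments:
    - [0.394,-1,0,0,0,0,0]
    - [0.394,-1,0,0,0,0,0]
    - [0.394,-1,0,0,0,0,0]
    - [0.394,-1,0,0,0,0,0]
    - [0.394,-1,0,0,0,0,0]
    - [0.394,-1,0,0,0,0,0]
    - [0.394,-1,0,0,0,0,0]
    - [0.394,-1,0,0,0,0,0]
    - [0.394,-1,0,0,0,0,0]
    - [0.394,-1,0,0,0,0,0]

```text
clock: 1.77
tcp_pos: [406.4, -158.6, 231.0]
orientation: [[0.998, -0.064, -0.0], [-0.064, -0.998, 0.0], [-0.0, -0.0, -1.0]]
wrist_force: [0.9, 1.0, 0.4]
gripper_width: 85.2
```

Call:
carry_out:
  increments:
    - [0.394,-1,0,0,0,0,0]
    - [0.394,-1,0,0,0,0,0]
    - [0.394,-1,0,0,0,0,0]
    - [0.394,-1,0,0,0,0,0]
    - [0.394,-1,0,0,0,0,0]
    - [0.394,-1,0,0,0,0,0]
    - [0.394,-1,0,0,0,0,0]
    - [0.394,-1,0,0,0,0,0]
    - [0.394,-1,0,0,0,0,0]
    - [0.394,-1,0,0,0,0,0]

```text
clock: 2.6
tcp_pos: [520.7, 84.5, 230.8]
orientation: [[0.998, -0.064, -0.001], [-0.064, -0.998, 0.0], [-0.001, 0.0, -1.0]]
wrist_force: [0.4, 0.6, -0.0]
gripper_width: 85.7
```

Call:
carry_out:
  increments:
    - [0.394,-1,0,0,0,0,0]
    - [0.394,-1,0,0,0,0,0]
    - [0.394,-1,0,0,0,0,0]
    - [0.394,-1,0,0,0,0,0]
    - [0.394,-1,0,0,0,0,0]
    - [0.394,-1,0,0,0,0,0]
    - [0.394,-1,0,0,0,0,0]
    - [0.05,-0.15,0,0,0,0,0]
    - [0,0,0,0,0,0,0]
    - [0,0,0,0,0,0,0]

```text
clock: 3.43
tcp_pos: [601.7, 256.5, 230.7]
orientation: [[0.998, -0.064, -0.001], [-0.064, -0.998, -0.001], [-0.001, 0.001, -1.0]]
wrist_force: [-0.0, -0.5, -0.2]
gripper_width: 85.4
```

```bash
python3 - <<'E'
from h import *
t=m2w([50,45,0]);go([*t[:2],230],-3.65)
p,d=read_camera("top");cv2.imwrite("pics/t1.png",p);np.save("pics/t1.npy",d)
s,_=read_camera("scene");cv2.imwrite("pics/s1.png",s)
c=p[130:384,120:440];cv2.imwrite("pics/t1c.png",cv2.resize(c,None,fx=2.3,fy=2.3,interpolation=cv2.INTER_CUBIC))
E
```

```text
turn units [ 0.01  0.01 -0.  ]
pos [601.7 256.5 230.7] mach [ 49.9  43.9 230.7] shift units (after turn) [ 0.01 -0.05  0.03] F [-0.  -0.5 -0.2] w 85.4 t 3.4333
```

View pics/t1c.png

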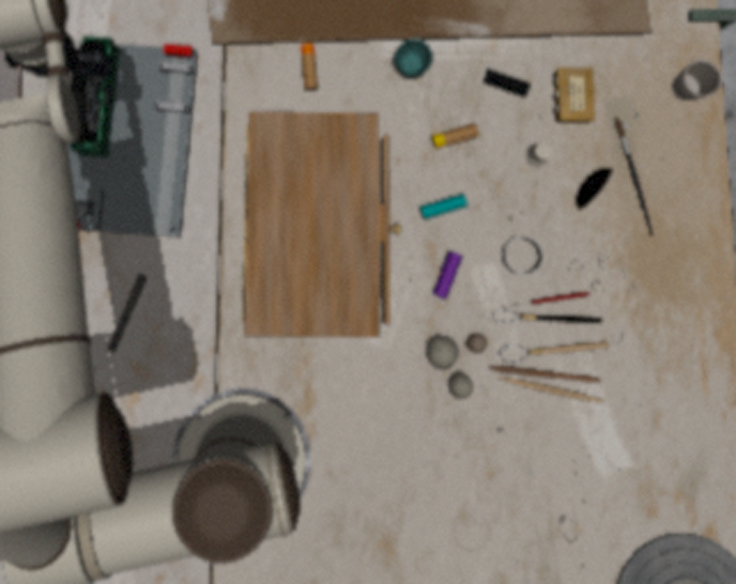

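The crop shows the bench clear of the arm. Only two handles are there: orange tip at (309,66) and yellow tip at (455,136). Turquoise (443,206), purple (447,275) and black (507,82) are look-alikes, and there is no blue-dipped one. Next is the wheel: I'll straddle it, go back 30°, pinch and stroke.

Call:
carry_out:
  increments:
    - [0,-0.04,0.88,0,0,0,0]
    - [0,0,0.88,0,0,0,0]
    - [0,0,0.88,0,0,0,0]
    - [-0.251,0,0.013,0,1,0,0]
    - [-0.251,0,0.013,0,1,0,0]
    - [-0.251,0,0.013,0,1,0,0]
    - [-0.251,0,0.013,0,1,0,0]
    - [-0.251,0,0.013,0,1,0,0]
    - [0,0,0,0,0,0,0]
    - [0,0,0,0,0,0,0.8]
  newtons: 20

```text
clock: 4.37
tcp_pos: [569.8, 258.9, 155.6]
orientation: [[0.867, -0.064, 0.495], [-0.055, -0.998, -0.033], [0.496, 0.002, -0.868]]
wrist_force: [0.4, 0.5, 0.8]
gripper_width: 75.8
```

Call:
carry_out:
  increments:
    - [0,0,0,0,0,0,0.8]
    - [0,0,0,0,0,0,0.8]
    - [0,0,0,0,0,0,0.8]
    - [0,0,0,0,0,0,0.8]
    - [0,0,0,0,0,0,0.8]
    - [0,0,0,0,0,0,0.8]
    - [0,0,0,0,0,0,0.8]
    - [0,0,0,0,0,0,0.8]
    - [0,0,0,0,0,0,0.8]
    - [0,0,0,0,0,0,0.8]

```text
clock: 5.2
tcp_pos: [573.7, 261.0, 158.7]
orientation: [[0.863, -0.063, 0.502], [-0.056, -0.998, -0.03], [0.503, -0.002, -0.865]]
wrist_force: [2.0, 5.3, 0.3]
gripper_width: 21.1
```

```bash
python3 - <<'E'
from h import *
go([0,0,0]);print(get_obs()["joint_positions"])
E
```

```text
pos [573.7 261.  158.7] mach [ 21.7  46.6 158.7] shift units (after turn) [-22.41  11.88  -5.71] F [2.  5.3 0.3] w 21.1 t 5.2
[ 18.83449642   4.92698796 109.68381611 -17.8081427   38.46411201
 123.84225996]
```

Call:
carry_out:
  increments:
    - [0.251,-0.02,0.013,0,-1,0,0.8]
    - [0.251,-0.02,0.013,0,-1,0,0.8]
    - [0.251,-0.02,0.013,0,-1,0,0.8]
    - [0.251,0,0.013,0,-1,0,0.8]
    - [0.251,0,0.013,0,-1,0,0.8]
    - [0.251,0,0.013,0,-1,0,0.8]
    - [0.251,0,0.013,0,-1,0,0.8]
    - [0.251,0,0.013,0,-1,0,0.8]
    - [0.251,0,0.013,0,-1,0,0.8]
    - [0.251,0,0.013,0,-1,0,0.8]

```text
clock: 6.03
tcp_pos: [631.5, 257.5, 157.7]
orientation: [[0.86, -0.063, -0.506], [-0.054, -0.998, 0.033], [-0.507, -0.001, -0.862]]
wrist_force: [-2.8, 4.2, 1.9]
gripper_width: 21.2
```

Call:
carry_out:
  increments:
    - [0,0,0,0,0,0,0.8]
    - [0,0,0,0,0,0,0.4]
    - [0,0,0,0,0,0,0.4]
    - [0,0,0,0,0,0,0.4]
    - [0,0,0,0,0,0,0.4]
    - [-0.251,0,0.013,0,1,0,0.4]
    - [-0.251,0,0.013,0,1,0,0.4]
    - [-0.251,0,0.013,0,1,0,0.4]
    - [-0.251,0,0.013,0,1,0,0.4]
    - [-0.251,0,0.013,0,1,0,0.4]

```text
clock: 6.87
tcp_pos: [602.1, 259.5, 168.0]
orientation: [[0.998, -0.064, 0.009], [-0.064, -0.998, 0.001], [0.009, -0.001, -1.0]]
wrist_force: [-0.3, 0.1, 0.6]
gripper_width: 51.1
```

```bash
python3 - <<'E'
from h import *
go([0,0,0]);print(get_obs()["joint_positions"])
p,d=read_camera("scene");cv2.imwrite("pics/s2.png",p)
u=proj("scene",m2w([50,45,130]))[0].astype(int);print(u)
c=p[max(0,u[1]-75):u[1]+75,u[0]-100:u[0]+100];cv2.imwrite("pics/s2c.png",cv2.resize(c,None,fx=4,fy=4,interpolation=cv2.INTER_CUBIC))
E
```

```text
pos [602.1 259.5 168. ] mach [ 50.1  46.9 168. ] shift units (after turn) [-23.43  11.9    6.5 ] F [-0.3  0.1  0.6] w 51.1 t 6.8667
[ 1.28161427e+01  2.32726115e+01  8.15544598e+01 -8.04924335e-02
  7.46621423e+01  1.06485797e+02]
[349 175]
```

View pics/s2c.png

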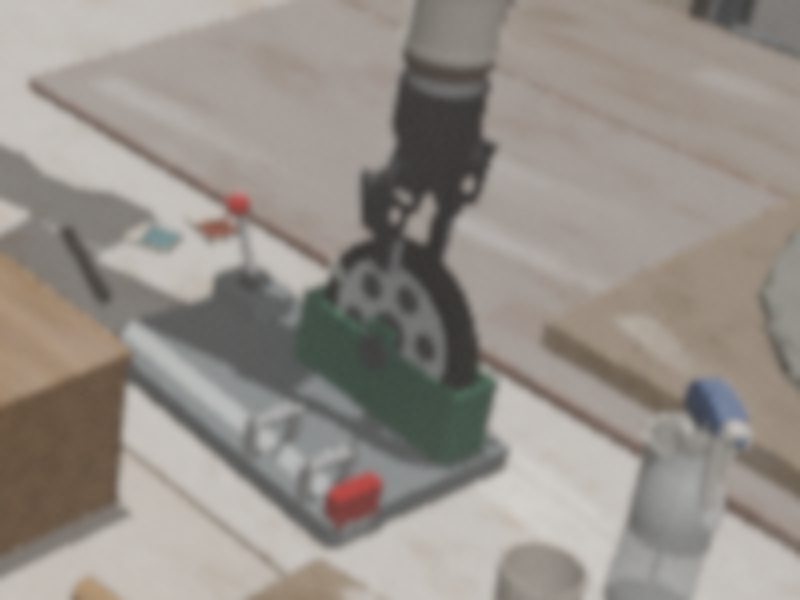

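Call:
carry_out:
  increments:
    - [0,0,-1,0,0,0,0.4]
    - [0,0,-1,0,0,0,0.4]
    - [-1,0,-1,0,0,0,0.4]
    - [-1,0,-1,0,0,0,0.4]
    - [-1,0,0,0,0,0,0.4]
    - [-1,0,0,0,0,0,0.4]
    - [0,0,0,0,0,0,0.4]
    - [0,0,0,0,0,0,0.4]
    - [0,0,0,0,0,0,0.4]
    - [0,0,0,0,0,0,0.4]

```text
clock: 7.75
tcp_pos: [503.2, 265.7, 265.6]
orientation: [[0.998, -0.064, 0.001], [-0.064, -0.998, 0.0], [0.001, -0.0, -1.0]]
wrist_force: [1.0, -0.3, -1.0]
gripper_width: 51.2
```

```bash
python3 - <<'E'
from h import *
go([0,0,0])
p,d=read_camera("scene");cv2.imwrite("pics/s3.png",p);np.save("pics/s3.npy",d)
c=p[100:250,249:449]
t,_=read_camera("top");u=proj("top",m2w([50,45,190]))[0].astype(int)
b=t[u[1]-60:u[1]+60,u[0]-60:u[0]+60]
cv2.imwrite("pics/s3c.png",np.hstack([cv2.resize(c,(560,420),interpolation=cv2.INTER_CUBIC),cv2.resize(b,(240,420),interpolation=cv2.INTER_CUBIC)]))
E
```

```text
pos [503.2 265.7 265.6] mach [-49.   46.7 265.6] shift units (after turn) [-19.41  11.9   10.61] F [ 1.  -0.3 -1. ] w 51.2 t 7.75
```

View pics/s3c.png

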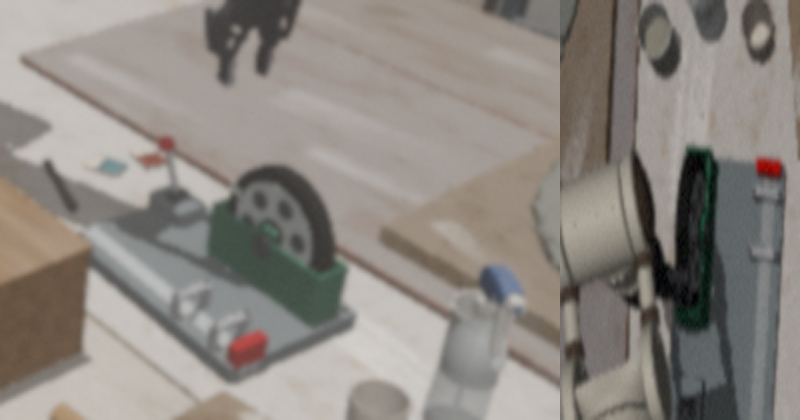

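No mark is visible yet. What looked like a light stripe before was a fingertip. I'll keep stroking in the same direction.

Call:
carry_out:
  increments:
    - [1,0,0.9,0,0,0,0.4]
    - [1,0,1,0,0,0,0.4]
    - [1,0,1,0,0,0,0.4]
    - [1,0,1,0,0,0,0.4]
    - [-0.251,0,0.013,0,1,0,0.4]
    - [-0.251,0,0.013,0,1,0,0.4]
    - [-0.251,0,0.013,0,1,0,0.4]
    - [-0.251,0,0.013,0,1,0,0.4]
    - [-0.251,0,0.013,0,1,0,0.4]
    - [0,0,0,0,0,0,0.8]

```text
clock: 8.68
tcp_pos: [565.1, 260.5, 152.5]
orientation: [[0.87, -0.062, 0.49], [-0.052, -0.998, -0.035], [0.491, 0.005, -0.871]]
wrist_force: [-1.8, -0.4, -2.1]
gripper_width: 40.6
```

Call:
carry_out:
  increments:
    - [0,0,0,0,0,0,0.8]
    - [0,0,0,0,0,0,0.8]
    - [0,0,0,0,0,0,0.8]
    - [0,0,0,0,0,0,0.8]
    - [0,0,0,0,0,0,0.8]
    - [0.251,0,0.013,0,-1,0,0.8]
    - [0.251,0,0.013,0,-1,0,0.8]
    - [0.251,0,0.013,0,-1,0,0.8]
    - [0.251,0,0.013,0,-1,0,0.8]
    - [0.251,0,0.013,0,-1,0,0.8]

```text
clock: 9.52
tcp_pos: [601.6, 259.4, 166.8]
orientation: [[0.998, -0.064, -0.009], [-0.064, -0.998, 0.001], [-0.009, -0.0, -1.0]]
wrist_force: [-2.5, -0.7, -10.9]
gripper_width: 21.4
```

Call:
carry_out:
  increments:
    - [0.251,0,0.013,0,-1,0,0.8]
    - [0.251,0,0.013,0,-1,0,0.8]
    - [0.251,0,0.013,0,-1,0,0.8]
    - [0.251,0,0.013,0,-1,0,0.8]
    - [0.251,0,0.013,0,-1,0,0.8]
    - [0,0,0,0,0,0,0.8]
    - [0,0,0,0,0,0,0.4]
    - [0,0,0,0,0,0,0.4]
    - [0,0,0,0,0,0,0.4]
    - [0,0,0,0,0,0,0.4]

```text
clock: 10.35
tcp_pos: [632.7, 257.7, 162.1]
orientation: [[0.866, -0.064, -0.496], [-0.055, -0.998, 0.032], [-0.497, -0.001, -0.868]]
wrist_force: [-0.8, -0.0, 0.5]
gripper_width: 51.0
```

```bash
cat >> h.py <<'E'
def mark():
    p,_=read_camera("scene");g=cv2.GaussianBlur(cv2.cvtColor(p,cv2.COLOR_BGR2GRAY),(3,3),0)
    A=np.arange(-75,76,5);o=[]
    for y,r in((34,78),(45,85)):
        X=[m2w([50+r*np.sin(np.radians(a)),y,105+r*np.cos(np.radians(a))]) for a in A]
        u=proj("scene",X).round().astype(int);o.append(g[u[:,1],u[:,0]])
    print(np.c_[A,o[0],o[1]].T);return p
E
python3 - <<'E'
from h import *
go([0,0,0]);mark()
E
```

```text
pos [632.7 257.7 162.1] mach [ 80.7  47.  162.1] shift units (after turn) [-18.13  11.91  17.84] F [-0.8 -0.   0.5] w 51.0 t 10.35
[[-75 -70 -65 -60 -55 -50 -45 -40 -35 -30 -25 -20 -15 -10  -5   0   5  10
   15  20  25  30  35  40  45  50  55  60  65  70  75]
 [ 82  66  65  75  74  76  70  65  74  67  62  69  86 108  94  61  57  58
   57  56  62  72  62  55  54  53  55  54  54  55  53]
 [ 74  75  93  97 106 121 109 126 105 127 126 109 121 123 105  79  63  59
   57  56  57  55  57  65  71  66  60  72  62  58  56]]
```

```bash
python3 - <<'E'
from h import *
p=mark();cv2.imwrite("pics/s4.png",cv2.resize(p[130:220,300:400],(800,600)[:2] if 0 else (666,600),interpolation=cv2.INTER_CUBIC))
print(proj("scene",[m2w([50+78*np.sin(a),34,105+78*np.cos(a)]) for a in np.radians([-60,-30,-10,0,30,60])]).round(1).tolist())
E
```

```text
[[-75 -70 -65 -60 -55 -50 -45 -40 -35 -30 -25 -20 -15 -10  -5   0   5  10
   15  20  25  30  35  40  45  50  55  60  65  70  75]
 [ 82  67  65  75  76  77  70  65  73  67  61  68  85 108  94  60  58  59
   57  56  61  72  62  56  54  54  55  53  55  54  53]
 [ 74  75  94  97 105 121 109 126 105 127 126 110 120 123 105  79  62  58
   56  55  56  56  57  66  71  67  59  71  62  58  56]]
[[334.5, 164.5], [341.2, 161.2], [346.7, 162.1], [349.5, 163.6], [357.2, 171.5], [361.8, 182.8]]
```

View pics/s4.png

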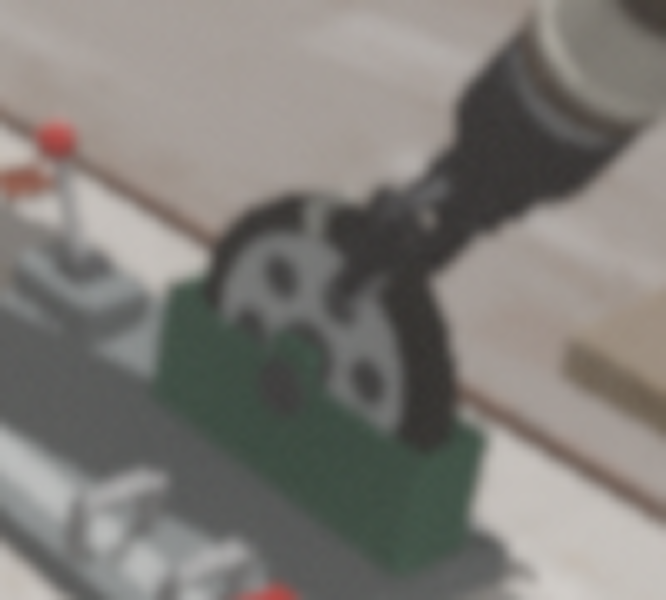

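The crop shows the white mark on the rim at (318,220), which is picture pixel (348,163). By the rim samples that is about 9° short of the top. I'll pinch at the top and turn it 8.7° further.

Call:
carry_out:
  increments:
    - [-0.251,0,0.013,0,1,0,0.4]
    - [-0.251,0,0.013,0,1,0,0.4]
    - [-0.251,0,0.013,0,1,0,0.4]
    - [-0.251,0,0.013,0,1,0,0.4]
    - [-0.251,0,0.013,0,1,0,0.4]
    - [-0.251,0,0.013,0,1,0,0.4]
    - [0,0,0,0,0,0,0.4]
    - [0,0,0,0,0,0,0.8]
    - [0,0,0,0,0,0,0.8]
    - [0,0,0,0,0,0,0.8]

```text
clock: 11.28
tcp_pos: [598.0, 259.6, 169.5]
orientation: [[0.992, -0.065, 0.106], [-0.064, -0.998, -0.007], [0.107, -0.0, -0.994]]
wrist_force: [-1.9, -1.4, 3.3]
gripper_width: 21.9
```

Call:
carry_out:
  increments:
    - [0,0,0,0,0,0,0.8]
    - [0,0,0,0,0,0,0.8]
    - [0.121,0,0.006,0,-0.483,0,0.8]
    - [0.121,0,0.006,0,-0.483,0,0.8]
    - [0.121,0,0.006,0,-0.483,0,0.8]
    - [0,0,0,0,0,0,0.8]
    - [0,0,0,0,0,0,0.8]
    - [0,0,0,0,0,0,0.4]
    - [0,0,0,0,0,0,0.4]
    - [0,0,0,0,0,0,0.4]

```text
clock: 12.12
tcp_pos: [605.5, 259.2, 167.3]
orientation: [[0.997, -0.064, -0.047], [-0.064, -0.998, 0.003], [-0.047, -0.0, -0.999]]
wrist_force: [0.0, 0.5, -0.1]
gripper_width: 50.9
```

Call:
carry_out:
  increments:
    - [0,0,-0.8,0,0,0,0.4]
    - [0,0,-1,0,0,0,0.4]
    - [0,0,-1,0,0,0,0.4]
    - [-1,0,-1,0,0.45,0,0.4]
    - [-1,0,0,0,0,0,0.4]
    - [-1,0,0,0,0,0,0.4]
    - [-1,0,0,0,0,0,0.4]
    - [-1,0,0,0,0,0,0.4]
    - [-1,0,0,0,0,0,0.4]
    - [0,0,0,0,0,0,0.4]

```text
clock: 12.95
tcp_pos: [456.2, 269.3, 263.4]
orientation: [[0.998, -0.062, -0.003], [-0.062, -0.998, 0.0], [-0.003, 0.0, -1.0]]
wrist_force: [1.0, -0.1, -0.4]
gripper_width: 51.0
```

```bash
python3 - <<'E'
from h import *
go([0,0,0]);p=mark();cv2.imwrite("pics/s5.png",p)
t,_=read_camera("top");cv2.imwrite("pics/t5.png",t);u=proj("top",m2w([50,45,190]))[0].astype(int)
b=t[u[1]-30:u[1]+50,u[0]-40:u[0]+40]
cv2.imwrite("pics/s5c.png",np.hstack([cv2.resize(p[140:215,315:375],(400,500),interpolation=cv2.INTER_CUBIC),cv2.resize(b,(400,500),interpolation=cv2.INTER_CUBIC)]))
print("pred top px in view",proj("scene",[m2w([50,45,190]),m2w([40,45,189.5]),m2w([60,45,189.5])]),u,proj("top",[m2w([x,45,190]) for x in(40,50,60)]))
E
```

```text
pos [456.2 269.3 263.4] mach [-96.1  47.4 263.4] shift units (after turn) [-17.52  11.88  10.58] F [ 1.  -0.1 -0.4] w 51.0 t 12.95
[[-75 -70 -65 -60 -55 -50 -45 -40 -35 -30 -25 -20 -15 -10  -5   0   5  10
   15  20  25  30  35  40  45  50  55  60  65  70  75]
 [ 83  68  67  77  78  78  74  67  74  69  63  62  62  78 102 112  87  68
   61  61  61  62  60  61  60  59  61  59  59  60  58]
 [ 75  77  95  98 110 121 108 124 105 127 123  94 108 121 164 174 127  89
   75  76  70  75  81  78  80  75  68  74  68  64  62]]
pred top px in view [[352.26055653 160.96741424]
 [350.16983588 159.79471013]
 [354.32378431 162.40831309]] [153 164] [[153.19839538 167.05499175]
 [153.51652823 164.37220213]
 [153.83391317 161.6957195 ]]
```

View pics/s5c.png

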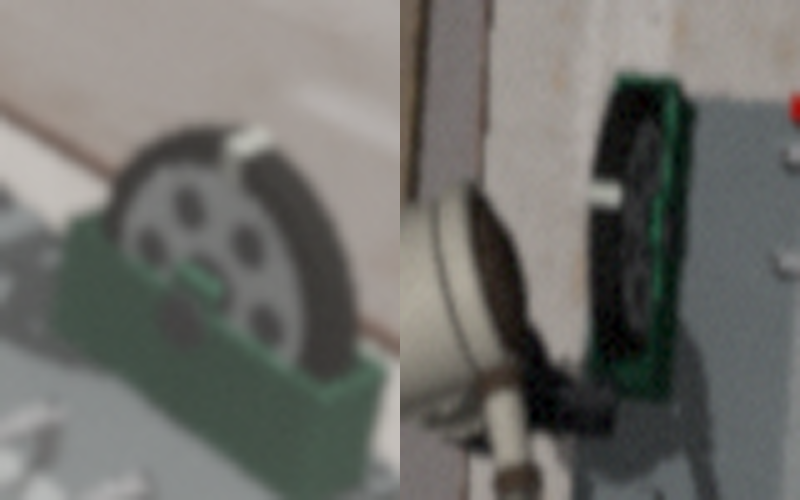

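Both views put the mark at the top: the scene samples peak near -1°, and the top-view pixel gives x of about 49 mm. Step 1 is done; next I measure the handles.

```bash
cat >> h.py <<'E'
def handles(name="top"):
    p,d=read_camera(name);W=cloud(name,d);z=W[...,2]
    hsv=cv2.cvtColor(p,cv2.COLOR_BGR2HSV);out={}
    m=((hsv[...,1]>100)&(hsv[...,2]>90)&(hsv[...,0]<35)&(z>8)&(z<60)&(d>0)).astype(np.uint8)
    n,l,st,c=cv2.connectedComponentsWithStats(m)
    for i in range(1,n):
        if not 60<st[i,4]<400: continue
        k=np.argwhere(l==i)[:,::-1];X=ray(name,k,20)[:,:2].astype(np.float32)
        r=cv2.minAreaRect(X);b=cv2.boxPoints(r)
        e=sorted([(np.linalg.norm(b[j]-b[(j+1)%4]),(b[(j+1)%4]-b[j])) for j in(0,1)],key=lambda q:q[0])[1][1]
        H=hsv[l==i];dip=k[(H[:,1]>185)];
        if dip.size: 
            q=ray(name,dip,20)[:,:2].mean(0)-r[0]
            if q@e<0:e=-e
        print("px",c[i].round(1),"n",st[i,4],"ctr",np.round(r[0],1),"size",np.round(sorted(r[1]),1),"dir",np.degrees(np.arctan2(e[1],e[0])).round(1),"z",np.percentile(z[l==i],80).round(1),"dip n",len(dip),"dip hue",np.median(H[H[:,1]>185][:,0]) if dip.size else None)
    return p,l
E
python3 - <<'E'
from h import *
p,l=handles();cv2.imwrite("pics/t6.png",p)
q=[cv2.resize(p[y-20:y+20,x-20:x+20],(400,400),interpolation=cv2.INTER_CUBIC) for x,y in((254,158),(318,189))]
cv2.imwrite("pics/t6c.png",np.hstack(q))
E
```

```text
px [208.3  16.9] n 339 ctr [1294.2   96.5] size [100.7 181.6] dir 1.3 z 22.0 dip n 0 dip hue None
px [305.9 131.9] n 356 ctr [ 789.9 -312.2] size [114.3 150.2] dir -66.6 z 22.3 dip n 0 dip hue None
px [253.9 156.9] n 109 ctr [ 679.9 -106.1] size [21.8 97.2] dir 3.5 z 27.9 dip n 16 dip hue 15.0
px [370.  171.1] n 237 ctr [ 623.7 -578.8] size [64.8 91.4] dir 0.6 z 35.9 dip n 0 dip hue None
px [317.  188.8] n 103 ctr [ 547.8 -363.7] size [23.6 78.6] dir 104.7 z 27.8 dip n 22 dip hue 25.5
```

View pics/t6c.png

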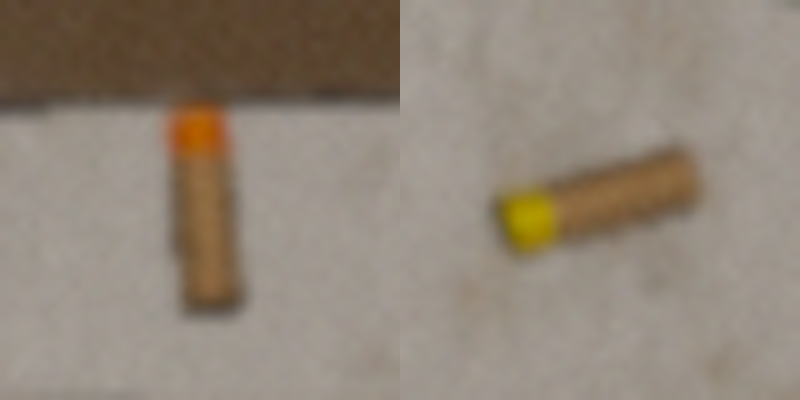

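The crops confirm the two handles: orange-dipped at (254,158) and yellow-dipped at (318,189). Orange goes first.

```bash
python3 - <<'E'
from h import *
a=ray("top",[[254.0,148.5],[255.1,168.5],[254.5,158.5]],20);print(a.round(1))
d=a[0]-a[1];print("len",np.linalg.norm(d),"dir",np.degrees(np.arctan2(d[1],d[0])))
go([*a[2][:2],263],3.0);go([*a[2][:2],60],3.0)
E
```

```text
[[ 713.3 -106.7   20. ]
 [ 629.4 -111.9   20. ]
 [ 671.2 -109.1   20. ]]
len 84.08929488980469 dir 3.54392078921709
turn units [-0.   -0.01 -1.11]
pos [460.3 268.7 263.9] mach [-91.9  47.  263.9] shift units (after turn) [ 7.63 15.53  0.04] F [ 0.8  0.2 -0.8] w 51.3 t 13.1
turn units [-0.   -0.01 -1.11]
pos [460.3 268.7 263.9] mach [-91.9  47.  263.9] shift units (after turn) [ 7.63 15.53  8.16] F [ 0.8  0.2 -0.8] w 51.3 t 13.1
```

Call:
carry_out:
  increments:
    - [0,0,0,0,0,-1,0]
    - [0,0,0,0,0,-0.19,0]
    - [0.477,0.97,0,0,0,0,0]
    - [0.477,0.97,0,0,0,0,0]
    - [0.477,0.97,0,0,0,0,0]
    - [0.477,0.97,0,0,0,0,0]
    - [0.477,0.97,0,0,0,0,0]
    - [0.477,0.97,0,0,0,0,0]
    - [0.477,0.97,0,0,0,0,0]
    - [0.477,0.97,0,0,0,0,0]
  newtons: 40

```text
clock: 13.93
tcp_pos: [568.2, 78.9, 263.5]
orientation: [[0.998, 0.058, 0.0], [0.058, -0.998, -0.0], [0.0, 0.0, -1.0]]
wrist_force: [0.6, 0.2, 0.5]
gripper_width: 85.6
```

Call:
carry_out:
  increments:
    - [0.477,0.97,0,0,0,0,0]
    - [0.477,0.97,0,0,0,0,0]
    - [0.477,0.97,0,0,0,0,0]
    - [0.477,0.97,0,0,0,0,0]
    - [0.477,0.97,0,0,0,0,0]
    - [0.477,0.97,0,0,0,0,0]
    - [0.477,0.97,0,0,0,0,0]
    - [0.477,0.97,0,0,0,0,0]
    - [0,0,1,0,0,0,0]
    - [0,0,1,0,0,0,0]

```text
clock: 14.77
tcp_pos: [676.1, -110.2, 214.6]
orientation: [[0.998, 0.056, 0.005], [0.056, -0.998, -0.002], [0.005, 0.002, -1.0]]
wrist_force: [0.1, 0.3, 0.6]
gripper_width: 85.0
```

Call:
carry_out:
  increments:
    - [0,0,1,0,0,0,0]
    - [0,0,1,0,0,0,0]
    - [0,0,1,0,0,0,0]
    - [0,0,1,0,0,0,0]
    - [0,0,1,0,0,0,0]
    - [0,0,1,0,0,0,0]
    - [0,0,0,0,0,0,0]
    - [0,0,0,0,0,0,0]
    - [0,0,0,0,0,0,0]
    - [0,0,0,0,0,0,0]

```text
clock: 15.6
tcp_pos: [675.7, -107.9, 66.4]
orientation: [[0.998, 0.06, 0.004], [0.06, -0.998, -0.001], [0.004, 0.002, -1.0]]
wrist_force: [0.6, -0.4, -0.4]
gripper_width: 85.2
```

```bash
python3 - <<'E'
from h import *
go([671,-109,6],3.5)
p,d=read_camera("scene");cv2.imwrite("pics/s7.png",p)
u=proj("scene",[671,-109,20])[0].astype(int);print(u)
cv2.imwrite("pics/s7c.png",cv2.resize(p[u[1]-45:u[1]+35,u[0]-55:u[0]+55],(770,560),interpolation=cv2.INTER_CUBIC))
E
```

```text
turn units [ 0.02 -0.04 -0.01]
pos [ 675.7 -107.9   66.4] mach [ 146.9 -315.1   66.4] shift units (after turn) [-0.19  0.03  2.41] F [ 0.6 -0.4 -0.4] w 85.2 t 15.6
[277 252]
```

View pics/s7c.png

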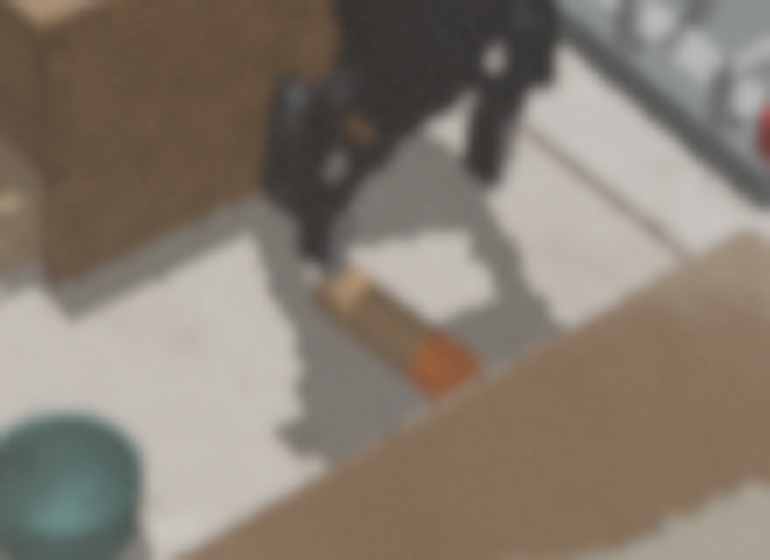

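Call:
carry_out:
  increments:
    - [-0.19,0.03,0.6,0,0,0,0]
    - [0,0,0.6,0,0,0,0]
    - [0,0,0.6,0,0,0,0]
    - [0,0,0.6,0,0,0,0]
    - [0,0,0,0,0,0,0]
    - [0,0,0,0,0,0,0.9]
    - [0,0,0,0,0,0,0.9]
    - [0,0,0,0,0,0,0.9]
    - [0,0,0,0,0,0,0.9]
    - [0,0,0,0,0,0,0.9]
  newtons: 40

```text
clock: 16.48
tcp_pos: [669.8, -108.3, 4.7]
orientation: [[0.998, 0.061, 0.002], [0.061, -0.998, -0.0], [0.002, 0.001, -1.0]]
wrist_force: [-0.7, -1.5, 13.2]
gripper_width: 25.8
```

Call:
carry_out:
  increments:
    - [0,0,0,0,0,0,0.9]
    - [0,0,0,0,0,0,0.9]
    - [0,0,0,0,0,0,0.9]
    - [0,0,0,0,0,0,0.9]
    - [0,0,-0.5,0,0,0,0.9]
    - [0,0,-1,0,0,0,0.9]
    - [0,0,-1,0,0,0,0.9]
    - [0,0,-1,0,0,0,0.9]
    - [0,0,0,0,0,0,0.9]
    - [0,0,0,0,0,0,0.9]

```text
clock: 17.32
tcp_pos: [670.2, -108.5, 93.5]
orientation: [[0.998, 0.061, 0.004], [0.061, -0.998, -0.001], [0.004, 0.001, -1.0]]
wrist_force: [-0.8, 0.5, -0.8]
gripper_width: 25.0
```

```bash
python3 - <<'E'
from h import *
t=m2w([-80,-85,140]);go(t,-3.65)
p,d=read_camera("scene");cv2.imwrite("pics/s8.png",p)
H=cv2.cvtColor(p,cv2.COLOR_BGR2HSV);m=(H[...,1]>160)&(H[...,2]>90)&(H[...,0]<18)&(H[...,0]>5)
k=np.argwhere(m)[:,::-1];print(len(k),k.mean(0))
tp=np.array(get_obs()["tcp_pos"]);print(proj("scene",[tp+[31,2,5],tp]))
E
```

```text
turn units [ 0.01 -0.03  1.19]
pos [ 670.2 -108.5   93.5] mach [ 141.5 -316.    93.5] shift units (after turn) [-8.86 -9.24 -1.86] F [-0.8  0.5 -0.8] w 25.0 t 17.3167
0 [nan nan]
[[286.19776065 238.63796591]
 [278.8979068  234.4133713 ]]<stdin>:5: RuntimeWarning: Mean of empty slice.
  ret = um.true_divide(
```

Call:
carry_out:
  increments:
    - [0,0,-0.3,0,0,0.6,0.9]
    - [0,0,-0.3,0,0,0.59,0.9]
    - [0,-1,0,0,0,0,0.9]
    - [0,-1,0,0,0,0,0.9]
    - [0,-1,0,0,0,0,0.9]
    - [0,-1,0,0,0,0,0.9]
    - [0,-1,0,0,0,0,0.9]
    - [0,-1,0,0,0,0,0.9]
    - [0,-1,0,0,0,0,0.9]
    - [0,-1,0,0,0,0,0.9]

```text
clock: 18.2
tcp_pos: [680.2, 92.7, 103.6]
orientation: [[0.998, -0.064, -0.005], [-0.064, -0.998, 0.0], [-0.005, 0.0, -1.0]]
wrist_force: [-0.3, -0.7, -0.1]
gripper_width: 24.7
```

Call:
carry_out:
  increments:
    - [0,-1,0,0,0,0,0.9]
    - [-0.5,-0.24,0,0,0,0,0.9]
    - [-1,0,0,0,0,0,0.9]
    - [-1,0,0,0,0,0,0.9]
    - [-1,0,0,0,0,0,0.9]
    - [-1,0,0,0,0,0,0.9]
    - [-1,0,0,0,0,0,0.9]
    - [-1,0,0,0,0,0,0.9]
    - [-1,0,0,0,0,0,0.9]
    - [-1,0,0,0,0,0,0.9]

```text
clock: 19.03
tcp_pos: [468.8, 136.0, 104.1]
orientation: [[0.998, -0.064, -0.004], [-0.064, -0.998, -0.0], [-0.004, 0.0, -1.0]]
wrist_force: [1.1, 0.1, -0.4]
gripper_width: 24.5
```

Call:
carry_out:
  increments:
    - [-0.36,0,0,0,0,0,0.9]
    - [0,0,0.5,0,0,0,0.9]
    - [0,0,0.5,0,0,0,0.9]
    - [0,0,0,0,0,0,0.9]
    - [0,0,0,0,0,0,0.9]
    - [0,0,0,0,0,0,0.9]
    - [0,0,0,0,0,0,0.9]
    - [0,0,0,0,0,0,0.9]
    - [0,0,0,0,0,0,0.9]
    - [0,0,0,0,0,0,0.9]

```text
clock: 19.87
tcp_pos: [463.2, 136.6, 81.6]
orientation: [[0.998, -0.064, 0.001], [-0.064, -0.998, 0.0], [0.001, -0.0, -1.0]]
wrist_force: [0.4, -0.1, -0.3]
gripper_width: 25.0
```

```bash
python3 - <<'E'
from h import *
t=m2w([-80,-85,40]);go(t,-3.65)
p,d=read_camera("scene");cv2.imwrite("pics/s9.png",p)
tp=np.array(get_obs()["tcp_pos"]);u=proj("scene",tp)[0].astype(int);print(u)
cv2.imwrite("pics/s9c.png",cv2.resize(p[u[1]-40:u[1]+60,u[0]-60:u[0]+60],(720,600),interpolation=cv2.INTER_CUBIC))
E
```

```text
turn units [-0.   -0.01 -0.  ]
pos [463.2 136.6  81.6] mach [-80.7 -84.6  81.6] shift units (after turn) [0.03 0.01 1.66] F [ 0.4 -0.1 -0.3] w 25.0 t 19.8667
[295 180]
```

View pics/s9c.png

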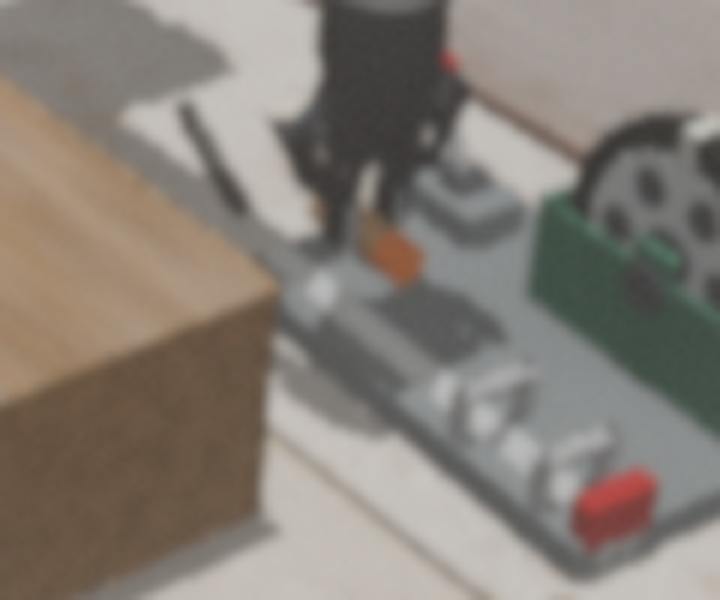

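Call:
carry_out:
  increments:
    - [0,0,0.5,0,0,0,0.9]
    - [0,0,0.5,0,0,0,0.9]
    - [0,0,0.5,0,0,0,0.9]
    - [0,0,0.3,0,0,0,0.9]
    - [0,0,0.2,0,0,0,0.9]
    - [0,0,0.06,0,0,0,0.9]
    - [0,0,0,0,0,0,0.9]
    - [0,0,0,0,0,0,0.9]
    - [0,0,0,0,0,0,0.9]
    - [0,0,0,0,0,0,0.9]

```text
clock: 20.75
tcp_pos: [463.4, 136.6, 30.3]
orientation: [[0.998, -0.064, 0.001], [-0.064, -0.998, 0.0], [0.001, -0.0, -1.0]]
wrist_force: [0.8, -0.3, -0.5]
gripper_width: 24.9
```

Call:
carry_out:
  increments:
    - [0,0,0.04,0,0,0,0.9]
    - [0,0,0.04,0,0,0,0.9]
    - [0,0,0,0,0,0,0.9]
    - [0,0,0,0,0,0,0.9]
    - [0,0,0,0,0,0,0.9]
    - [0,0,0,0,0,0,0.9]
    - [0,0,0,0,0,0,0.9]
    - [0,0,0,0,0,0,0.9]
    - [0,0,0,0,0,0,0.9]
    - [0,0,0,0,0,0,0.9]

```text
clock: 21.58
tcp_pos: [462.9, 136.6, 27.7]
orientation: [[0.998, -0.064, 0.0], [-0.064, -0.998, 0.0], [0.0, -0.0, -1.0]]
wrist_force: [0.5, -0.6, -1.2]
gripper_width: 24.8
```

Call:
carry_out:
  increments:
    - [0,0,0.05,0,0,0,0.9]
    - [0,0,0.04,0,0,0,0.9]
    - [0,0,0,0,0,0,0.9]
    - [0,0,0,0,0,0,0.9]
    - [0,0,0,0,0,0,0.9]
    - [0,0,0,0,0,0,0.9]
    - [0,0,0,0,0,0,0.9]
    - [0,0,0,0,0,0,0.9]
    - [0,0,0,0,0,0,0.9]
    - [0,0,0,0,0,0,0.9]

```text
clock: 22.42
tcp_pos: [463.0, 136.6, 26.0]
orientation: [[0.998, -0.064, 0.0], [-0.064, -0.998, -0.0], [0.0, 0.0, -1.0]]
wrist_force: [-2.2, 0.3, 5.3]
gripper_width: 24.6
```

Call:
carry_out:
  increments:
    - [0,0,0,0,0,0,0.4]
    - [0,0,0,0,0,0,0.4]
    - [0,0,0,0,0,0,0.4]
    - [0,0,0,0,0,0,0.4]
    - [0,0,-0.5,0,0,0,0.4]
    - [0,0,-1,0,0,0,0.4]
    - [-0.8,0,-1,0,0,0,0.4]
    - [-1,0,0,0,0,0,1]
    - [-1,0,0,0,0,0,1]
    - [0,0,0,0,0,0,1]

```text
clock: 23.25
tcp_pos: [388.5, 141.5, 86.8]
orientation: [[0.998, -0.063, -0.005], [-0.063, -0.998, -0.0], [-0.004, 0.0, -1.0]]
wrist_force: [0.1, -0.5, -0.1]
gripper_width: 15.3
```

```bash
cat >> h.py <<'E'
def trough():
    p,d=read_camera("scene");H=cv2.cvtColor(p,cv2.COLOR_BGR2HSV)
    W=cloud("scene",d);M=w2m(W.reshape(-1,3)).reshape(W.shape)
    m=(H[...,1]>85)&(H[...,2]>50)&(H[...,0]<32)&(H[...,0]>4)&(M[...,0]>-200)&(M[...,0]<132)&(abs(M[...,1]+85)<40)&(M[...,2]>24)&(M[...,2]<70)
    n,l,st,c=cv2.connectedComponentsWithStats(m.astype(np.uint8))
    for i in range(1,n):
        if st[i,4]>8:
            q=M[l==i];print("comp",st[i,4],"px",c[i].round(),"xmin/max",np.percentile(q[:,0],[2,98]).round(1),"ymed",np.median(q[:,1]).round(1),"z",np.percentile(q[:,2],[10,50,90]).round(1),"hue",np.median(H[l==i][:,0]))
    return p
E
python3 - <<'E'
from h import *
t=m2w([-150,-85,30]);go(t,-3.65)
p=trough();cv2.imwrite("pics/s10.png",p)
u=proj("scene",m2w([-60,-85,30]))[0].astype(int)
cv2.imwrite("pics/s10c.png",cv2.resize(p[u[1]-40:u[1]+40,u[0]-50:u[0]+50],(700,560),interpolation=cv2.INTER_CUBIC))
E
```

```text
turn units [0.   0.04 0.01]
pos [388.5 141.5  86.8] mach [-155.6  -84.5   86.8] shift units (after turn) [0.22 0.02 2.27] F [ 0.1 -0.5 -0.1] w 15.3 t 23.25
comp 67 px [298. 194.] xmin/max [-82.7 -37. ] ymed -92.7 z [32.4 40.1 45. ] hue 12.0
```

View pics/s10c.png

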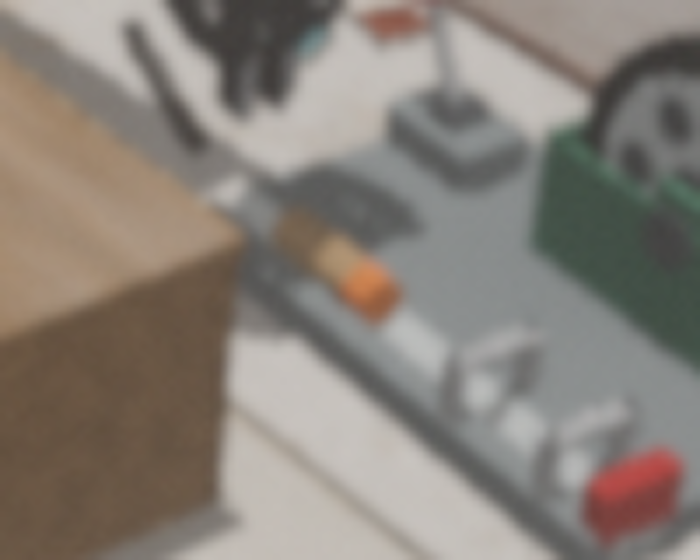

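The crop shows the orange handle seated in the trough mouth at (340,265), clear of the bridges. Now I'll push it forward.

Call:
carry_out:
  increments:
    - [0.1,0.02,0.9,0,0,0,1]
    - [0,0,0.8,0,0,0,1]
    - [0,0,0.55,0,0,0,1]
    - [0,0,0,0,0,0,1]
    - [0,0,0,0,0,0,1]
    - [0.3,0,0,0,0,0,1]
    - [0.3,0,0,0,0,0,1]
    - [0.3,0,0,0,0,0,1]
    - [0.3,0,0,0,0,0,1]
    - [0.3,0,0,0,0,0,1]

```text
clock: 24.13
tcp_pos: [434.3, 137.9, 32.3]
orientation: [[0.998, -0.064, 0.001], [-0.064, -0.998, 0.0], [0.001, -0.0, -1.0]]
wrist_force: [-0.4, -0.7, -0.0]
gripper_width: 0.0
```

Call:
carry_out:
  increments:
    - [0.32,0,0,0,0,0,1]
    - [0.32,0,0,0,0,0,1]
    - [0.32,0,0,0,0,0,1]
    - [0.32,0,0,0,0,0,1]
    - [0.32,0,0,0,0,0,1]
    - [0.32,0,0,0,0,0,1]
    - [0.32,0,0,0,0,0,1]
    - [0.32,0,0,0,0,0,1]
    - [0.32,0,0,0,0,0,1]
    - [0.32,0,0,0,0,0,1]

```text
clock: 24.97
tcp_pos: [513.5, 132.8, 31.7]
orientation: [[0.998, -0.064, 0.0], [-0.064, -0.998, -0.0], [0.0, 0.0, -1.0]]
wrist_force: [0.6, 0.5, 1.1]
gripper_width: 0.1
```

Call:
carry_out:
  increments:
    - [-0.3,0,0,0,0,0,1]
    - [-0.5,0,-0.5,0,0,0,1]
    - [0,0,-1,0,0,0,1]
    - [0,0,-1,0,0,0,1]
    - [0,0,-1,0,0,0,0]
    - [0,0,-1,0,0,0,0]
    - [0,0,-1,0,0,0,0]
    - [0,0,-1,0,0,0,0]
    - [0,0,-1,0,0,0,0]
    - [0,0,0,0,0,0,0]

```text
clock: 25.8
tcp_pos: [495.2, 134.4, 224.9]
orientation: [[0.998, -0.064, 0.01], [-0.064, -0.998, 0.0], [0.01, -0.001, -1.0]]
wrist_force: [0.7, -0.3, 0.2]
gripper_width: 72.1
```

```bash
python3 - <<'E'
from h import *
trough();handles();go([547.8,-363.7,240],14.7)
E
```

```text
comp 48 px [318. 210.] xmin/max [43.  63.7] ymed -90.8 z [30.  40.  44.7] hue 11.0
px [207.6  16.4] n 394 ctr [1291.8   98.7] size [105.1 186.4] dir 1.3 z 21.8 dip n 0 dip hue None
px [228.5 127.5] n 366 ctr [801.9   2.9] size [ 75.8 193.7] dir 19.8 z 22.2 dip n 0 dip hue None
px [307.1 131.7] n 321 ctr [ 784.3 -308.5] size [103.3 169. ] dir -84.9 z 22.0 dip n 0 dip hue None
px [370.  171.1] n 234 ctr [ 623.7 -577.8] size [62.7 91.6] dir 0.8 z 35.5 dip n 0 dip hue None
px [317.  188.8] n 104 ctr [ 547.4 -362.4] size [23.6 78.1] dir 104.7 z 27.8 dip n 22 dip hue 25.0
turn units [ 0.   -0.02 -3.06]
pos [492.9 134.2 220. ] mach [-50.9 -85.1 220. ] shift units (after turn) [-2.93 19.82 -0.8 ] F [-0.4 -0.6 -0.9] w 84.8 t 25.9
```

Call:
carry_out:
  increments:
    - [0.173,0.987,0,0,0,0,0]
    - [0.173,0.987,0,0,0,0,0]
    - [0.173,0.987,0,0,0,0,0]
    - [0.173,0.987,0,0,0,0,0]
    - [0.173,0.987,0,0,0,0,0]
    - [0.173,0.987,0,0,0,0,0]
    - [0.173,0.987,0,0,0,0,0]
    - [0.173,0.987,0,0,0,0,0]
    - [0.173,0.987,0,0,0,0,0]
    - [0.173,0.987,0,0,0,0,0]

```text
clock: 26.73
tcp_pos: [518.8, -115.5, 217.1]
orientation: [[0.998, -0.064, -0.003], [-0.064, -0.998, 0.002], [-0.003, -0.001, -1.0]]
wrist_force: [0.9, -0.6, 0.2]
gripper_width: 85.3
```

Call:
carry_out:
  increments:
    - [0.173,0.987,0,0,0,0,0]
    - [0.173,0.987,0,0,0,0,0]
    - [0.173,0.987,0,0,0,0,0]
    - [0.173,0.987,0,0,0,0,0]
    - [0.173,0.987,0,0,0,0,0]
    - [0.173,0.987,0,0,0,0,0]
    - [0.173,0.987,0,0,0,0,0]
    - [0.173,0.987,0,0,0,0,0]
    - [0.173,0.987,0,0,0,0,0]
    - [0.173,0.987,0,0,0,0,0]

```text
clock: 27.57
tcp_pos: [546.5, -364.1, 216.6]
orientation: [[0.998, -0.064, -0.003], [-0.064, -0.998, 0.003], [-0.003, -0.003, -1.0]]
wrist_force: [-1.0, -0.2, -0.2]
gripper_width: 85.6
```

Call:
carry_out:
  increments:
    - [0,0,0,0,0,1,0]
    - [0,0,0,0,0,1,0]
    - [0,0,0,0,0,1,0]
    - [0,0,0,0,0,1,0]
    - [0,0,0,0,0,1,0]
    - [0,0,0,0,0,1,0]
    - [0,0,0.5,0,0,1,0]
    - [0,0,0.7,0,0,1,0]
    - [0,0,0.7,0,0,1,0]
    - [0,0,0.7,0,0,1,0]

```text
clock: 28.4
tcp_pos: [546.4, -362.8, 151.2]
orientation: [[0.439, -0.899, -0.002], [-0.899, -0.439, 0.002], [-0.003, 0.001, -1.0]]
wrist_force: [-0.1, 0.3, 0.2]
gripper_width: 85.5
```

Call:
carry_out:
  increments:
    - [0,0,0.7,0,0,1,0]
    - [0,0,0.7,0,0,0.95,0]
    - [0,0,0.7,0,0,0,0]
    - [0,0,0.7,0,0,0,0]
    - [0,0,0,0,0,0,0]
    - [0,0,0,0,0,0,0]
    - [0,0,0,0,0,0,0]
    - [0,0,0,0,0,0,0]
    - [0,0,0,0,0,0,0]
    - [0,0,0,0,0,0,0]

```text
clock: 29.23
tcp_pos: [548.0, -364.3, 85.4]
orientation: [[0.253, -0.968, 0.001], [-0.968, -0.253, -0.001], [0.002, -0.001, -1.0]]
wrist_force: [0.5, 0.5, 0.7]
gripper_width: 85.3
```

```bash
python3 - <<'E'
from h import *
go([547.5,-363,7],-75.3);handles()
p,d=read_camera("scene");u=proj("scene",[547,-363,20])[0].astype(int)
cv2.imwrite("pics/s11c.png",cv2.resize(p[u[1]-45:u[1]+35,u[0]-55:u[0]+55],(770,560),interpolation=cv2.INTER_CUBIC))
E
```

```text
turn units [-0.01 -0.02 -0.01]
pos [ 548.  -364.3   85.4] mach [  35.8 -579.1   85.4] shift units (after turn) [-0.06  0.    3.14] F [0.5 0.5 0.7] w 85.3 t 29.2333
px [207.9  13.9] n 332 ctr [1303.3   99.9] size [105.5 162.3] dir 0.6 z 22.1 dip n 0 dip hue None
px [228.8 128.2] n 377 ctr [799.3   0.8] size [ 81.7 194.3] dir 22.9 z 22.4 dip n 0 dip hue None
px [309.8 130. ] n 257 ctr [ 790.2 -322.1] size [ 61.3 160.7] dir 76.4 z 22.1 dip n 0 dip hue None
px [369.9 171.1] n 238 ctr [ 623.7 -577.6] size [62.3 91.4] dir 0.6 z 36.3 dip n 0 dip hue None
px [194.  185.2] n 81 ctr [558.5 133.9] size [22.1 57.8] dir -5.0 z 46.4 dip n 0 dip hue None
```

View pics/s11c.png

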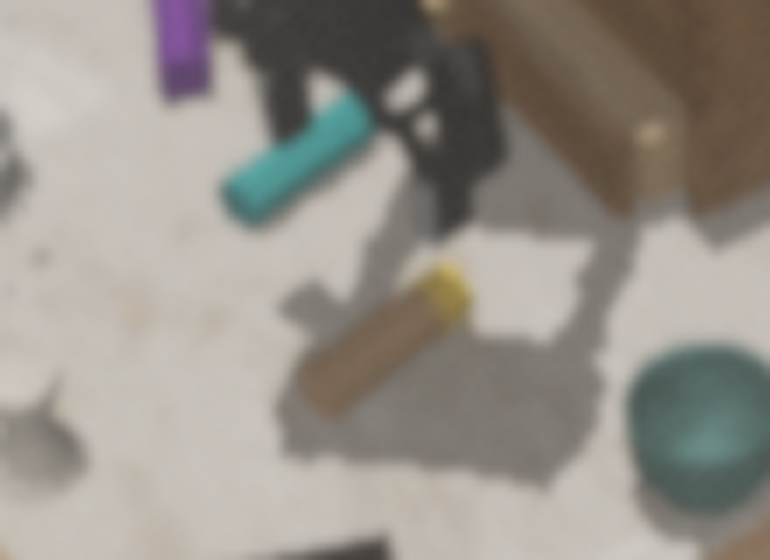

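The crop shows the yellow-dipped handle under the gripper at (385,335), with the turquoise look-alike well clear. I'll descend and grip.

Call:
carry_out:
  increments:
    - [-0.06,0,0.6,0,0,0,0]
    - [0,0,0.6,0,0,0,0]
    - [0,0,0.6,0,0,0,0]
    - [0,0,0.6,0,0,0,0]
    - [0,0,0.5,0,0,0,0]
    - [0,0,0.24,0,0,0,0]
    - [0,0,0,0,0,0,0]
    - [0,0,0,0,0,0,0.9]
    - [0,0,0,0,0,0,0.9]
    - [0,0,0,0,0,0,0.9]
  newtons: 40

```text
clock: 30.17
tcp_pos: [547.9, -363.1, 7.0]
orientation: [[0.253, -0.968, 0.002], [-0.968, -0.253, -0.002], [0.002, -0.001, -1.0]]
wrist_force: [-0.6, 0.4, -0.3]
gripper_width: 51.6
```

Call:
carry_out:
  increments:
    - [0,0,0,0,0,0,0.9]
    - [0,0,0,0,0,0,0.9]
    - [0,0,0,0,0,0,0.9]
    - [0,0,0,0,0,0,0.9]
    - [0,0,0,0,0,0,0.9]
    - [0,0,-0.5,0,0,0,0.9]
    - [0,0,-1,0,0,0,0.9]
    - [0,0,-1,0,0,0,0.9]
    - [0,0,-1,0,0,0,0.9]
    - [0,0,0,0,0,0,0.9]

```text
clock: 31.0
tcp_pos: [549.7, -364.9, 99.8]
orientation: [[0.253, -0.968, 0.007], [-0.968, -0.253, -0.007], [0.008, -0.005, -1.0]]
wrist_force: [0.2, -1.4, 0.8]
gripper_width: 24.5
```

```bash
python3 - <<'E'
from h import *
t=m2w([-85,-85,130]);go(t,-3.65)
E
```

```text
turn units [ 1.000e-02 -1.000e-01 -1.195e+01]
pos [ 549.7 -364.9   99.8] mach [  37.6 -579.5   99.8] shift units (after turn) [ -4.9  -19.78  -1.21] F [ 0.2 -1.4  0.8] w 24.5 t 31.0
```

Call:
carry_out:
  increments:
    - [0,0,-0.5,0,0,-1,0.9]
    - [0,0,-0.5,0,0,-1,0.9]
    - [0,0,-0.5,0,0,-1,0.9]
    - [0,0,-0.5,0,0,-1,0.9]
    - [0,0,-0.5,0,0,-1,0.9]
    - [0,0,-0.5,0,0,-1,0.9]
    - [0,0,-0.5,0,0,-1,0.9]
    - [0,0,-0.5,0,0,-1,0.9]
    - [0,0,-0.5,0,0,-1,0.9]
    - [0,0,-0.1,0,0,-1,0.9]

```text
clock: 31.83
tcp_pos: [547.5, -362.8, 210.1]
orientation: [[0.966, -0.26, 0.002], [-0.26, -0.966, -0.002], [0.002, 0.001, -1.0]]
wrist_force: [0.4, -0.8, -0.2]
gripper_width: 24.8
```

Call:
carry_out:
  increments:
    - [0,0,0,0,0,-1,0.9]
    - [0,0,0,0,0,-0.95,0.9]
    - [-0.245,-0.989,0,0,0,0,0.9]
    - [-0.245,-0.989,0,0,0,0,0.9]
    - [-0.245,-0.989,0,0,0,0,0.9]
    - [-0.245,-0.989,0,0,0,0,0.9]
    - [-0.245,-0.989,0,0,0,0,0.9]
    - [-0.245,-0.989,0,0,0,0,0.9]
    - [-0.245,-0.989,0,0,0,0,0.9]
    - [-0.245,-0.989,0,0,0,0,0.9]

```text
clock: 32.67
tcp_pos: [509.8, -160.3, 207.3]
orientation: [[0.998, -0.064, -0.002], [-0.064, -0.998, 0.001], [-0.002, -0.001, -1.0]]
wrist_force: [-0.1, -0.3, 0.7]
gripper_width: 25.0
```

Call:
carry_out:
  increments:
    - [-0.245,-0.989,0,0,0,0,0.9]
    - [-0.245,-0.989,0,0,0,0,0.9]
    - [-0.245,-0.989,0,0,0,0,0.9]
    - [-0.245,-0.989,0,0,0,0,0.9]
    - [-0.245,-0.989,0,0,0,0,0.9]
    - [-0.245,-0.989,0,0,0,0,0.9]
    - [-0.245,-0.989,0,0,0,0,0.9]
    - [-0.245,-0.989,0,0,0,0,0.9]
    - [-0.245,-0.989,0,0,0,0,0.9]
    - [-0.245,-0.989,0,0,0,0,0.9]

```text
clock: 33.5
tcp_pos: [464.4, 90.0, 207.5]
orientation: [[0.998, -0.064, -0.001], [-0.064, -0.998, 0.0], [-0.001, 0.0, -1.0]]
wrist_force: [0.2, -1.3, -1.4]
gripper_width: 24.5
```

Call:
carry_out:
  increments:
    - [-0.245,-0.989,0,0,0,0,0.9]
    - [-0.245,-0.989,0,0,0,0,0.9]
    - [0,0,0.9,0,0,0,0.9]
    - [0,0,0.9,0,0,0,0.9]
    - [0,0,0.9,0,0,0,0.9]
    - [0,0,0.9,0,0,0,0.9]
    - [0,0,0.9,0,0,0,0.9]
    - [0,0,0,0,0,0,0.9]
    - [0,0,0,0,0,0,0.9]
    - [0,0,0,0,0,0,0.9]

```text
clock: 34.33
tcp_pos: [457.1, 138.9, 96.7]
orientation: [[0.998, -0.064, 0.001], [-0.064, -0.998, 0.0], [0.001, -0.0, -1.0]]
wrist_force: [0.1, -0.1, -0.3]
gripper_width: 25.0
```

```bash
python3 - <<'E'
from h import *
t=m2w([-85,-85,30]);go(t,-3.65);trough()
p,d=read_camera("scene");tp=np.array(get_obs()["tcp_pos"]);u=proj("scene",tp)[0].astype(int)
cv2.imwrite("pics/s12c.png",cv2.resize(p[u[1]-40:u[1]+60,u[0]-60:u[0]+60],(720,600),interpolation=cv2.INTER_CUBIC))
E
```

```text
turn units [-0.   -0.01 -0.  ]
pos [457.1 138.9  96.7] mach [-86.9 -82.7  96.7] shift units (after turn) [0.08 0.09 2.67] F [ 0.1 -0.1 -0.3] w 25.0 t 34.3333
comp 15 px [307. 201.] xmin/max [-9.4  9.8] ymed -91.7 z [39.7 41.8 44.7] hue 16.0
comp 47 px [318. 210.] xmin/max [42.6 63.5] ymed -90.3 z [29.8 39.2 43.8] hue 11.0
```

View pics/s12c.png

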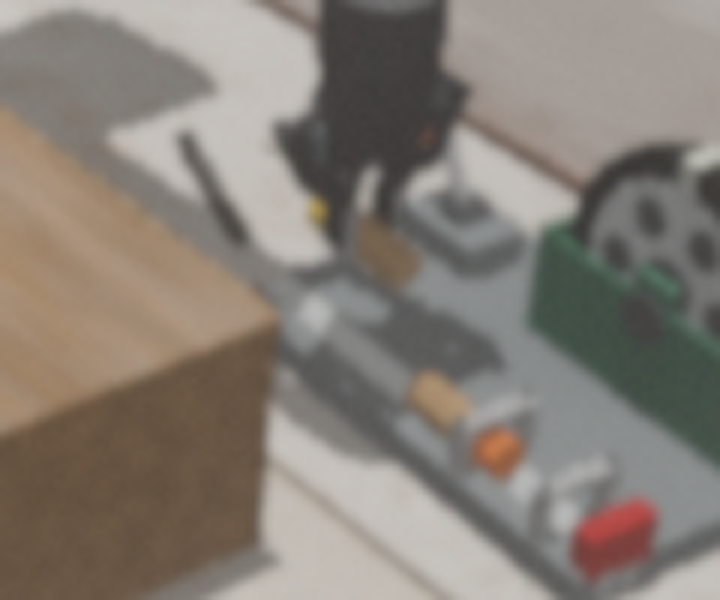

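The crop shows the yellow handle held level over the trough at (385,250), and the orange one under the near bridge at (440,420). I'll lower it.

Call:
carry_out:
  increments:
    - [0.08,0.09,0.6,0,0,0,0.9]
    - [0,0,0.6,0,0,0,0.9]
    - [0,0,0.6,0,0,0,0.9]
    - [0,0,0.5,0,0,0,0.9]
    - [0,0,0.3,0,0,0,0.9]
    - [0,0,0.1,0,0,0,0.9]
    - [0,0,0.06,0,0,0,0.9]
    - [0,0,0,0,0,0,0.9]
    - [0,0,0,0,0,0,0.9]
    - [0,0,0,0,0,0,0.9]

```text
clock: 35.27
tcp_pos: [459.2, 136.6, 27.6]
orientation: [[0.998, -0.064, 0.002], [-0.064, -0.998, 0.0], [0.002, -0.0, -1.0]]
wrist_force: [0.9, -0.2, -0.5]
gripper_width: 24.9
```

Call:
carry_out:
  increments:
    - [0,0,0.04,0,0,0,0.9]
    - [0,0,0.02,0,0,0,0.9]
    - [0,0,0,0,0,0,0.9]
    - [0,0,0,0,0,0,0.4]
    - [0,0,0,0,0,0,0.4]
    - [0,0,0,0,0,0,0.4]
    - [0,0,0,0,0,0,0.4]
    - [0,0,-0.5,0,0,0,0.4]
    - [0,0,-1,0,0,0,0.4]
    - [0,0,-1,0,0,0,0.4]

```text
clock: 36.1
tcp_pos: [457.0, 136.3, 87.3]
orientation: [[0.998, -0.064, -0.003], [-0.064, -0.998, -0.0], [-0.003, 0.0, -1.0]]
wrist_force: [0.8, -0.4, 0.3]
gripper_width: 50.9
```

Call:
carry_out:
  increments:
    - [-0.9,0,0,0,0,0,1]
    - [-0.9,0,0,0,0,0,1]
    - [-0.9,0,0,0,0,0,1]
    - [0,0,0,0,0,0,1]
    - [0,0,0,0,0,0,1]
    - [0,0,0,0,0,0,1]
    - [0,0,0,0,0,0,1]
    - [0,0,0,0,0,0,1]
    - [0,0,0,0,0,0,1]
    - [0,0,0,0,0,0,1]

```text
clock: 36.93
tcp_pos: [391.4, 140.8, 87.7]
orientation: [[0.998, -0.064, 0.0], [-0.064, -0.998, -0.0], [0.0, -0.0, -1.0]]
wrist_force: [-0.1, -0.2, -0.1]
gripper_width: 0.0
```

```bash
python3 - <<'E'
from h import *
t=m2w([-153,-85,31]);go(t,-3.65);trough()
E
```

```text
turn units [-0.   -0.   -0.01]
pos [391.4 140.8  87.7] mach [-152.6  -85.    87.7] shift units (after turn) [-0.02 -0.    2.27] F [-0.1 -0.2 -0.1] w 0.0 t 36.9333
comp 27 px [288. 186.] xmin/max [-122.3  -99.1] ymed -93.4 z [36.9 42.1 46.2] hue 21.0
comp 26 px [295. 192.] xmin/max [-86.3 -47.1] ymed -93.4 z [38.6 42.3 44.9] hue 16.0
comp 12 px [307. 201.] xmin/max [-8.3 11.8] ymed -93.0 z [38.8 41.4 44.7] hue 16.0
comp 47 px [318. 210.] xmin/max [42.4 63.4] ymed -90.2 z [30.8 38.9 44. ] hue 11.0
```

Call:
carry_out:
  increments:
    - [0,0,0.9,0,0,0,1]
    - [0,0,0.8,0,0,0,1]
    - [0,0,0.55,0,0,0,1]
    - [0,0,0,0,0,0,1]
    - [0.3,0,0,0,0,0,1]
    - [0.3,0,0,0,0,0,1]
    - [0.3,0,0,0,0,0,1]
    - [0.3,0,0,0,0,0,1]
    - [0.3,0,0,0,0,0,1]
    - [0.3,0,0,0,0,0,1]

```text
clock: 37.82
tcp_pos: [437.2, 137.9, 32.0]
orientation: [[0.998, -0.064, 0.001], [-0.064, -0.998, 0.0], [0.001, -0.0, -1.0]]
wrist_force: [-1.5, 0.0, 0.1]
gripper_width: 0.5
```

Call:
carry_out:
  increments:
    - [0.3,0,0,0,0,0,1]
    - [0.3,0,0,0,0,0,1]
    - [0.3,0,0,0,0,0,1]
    - [0.3,0,0,0,0,0,1]
    - [0.3,0,0,0,0,0,1]
    - [0.3,0,0,0,0,0,1]
    - [0.3,0,0,0,0,0,1]
    - [0.2,0,0,0,0,0,1]
    - [0.1,0,0,0,0,0,1]
    - [0,0,0,0,0,0,1]

```text
clock: 38.65
tcp_pos: [496.6, 134.0, 31.6]
orientation: [[0.998, -0.064, 0.001], [-0.064, -0.998, -0.0], [0.001, 0.0, -1.0]]
wrist_force: [0.2, 0.5, -0.4]
gripper_width: -0.0
```

```bash
python3 - <<'E'
from h import *
t=m2w([-32,-85,31]);go(t,-3.65);trough()
E
```

```text
turn units [ 0.   -0.01 -0.  ]
pos [496.6 134.   31.6] mach [-47.2 -85.1  31.6] shift units (after turn) [ 0.61 -0.    0.02] F [ 0.2  0.5 -0.4] w -0.0 t 38.65
comp 32 px [302. 198.] xmin/max [-36.9 -13.3] ymed -93.2 z [34.3 41.5 45.2] hue 22.0
comp 26 px [319. 211.] xmin/max [55.2 82.5] ymed -92.9 z [38.4 41.6 44.2] hue 16.0
comp 34 px [330. 220.] xmin/max [114.7 125.6] ymed -89.1 z [29.3 38.8 43.9] hue 10.0
```

Call:
carry_out:
  increments:
    - [0.08,0,0,0,0,0,1]
    - [0.08,0,0,0,0,0,1]
    - [0.08,0,0,0,0,0,1]
    - [0.08,0,0,0,0,0,1]
    - [0.08,0,0,0,0,0,1]
    - [0.08,0,0,0,0,0,1]
    - [0,0,0,0,0,0,1]
    - [0,0,0,0,0,0,1]
    - [0,0,0,0,0,0,1]
    - [0,0,0,0,0,0,1]

```text
clock: 39.53
tcp_pos: [507.9, 133.4, 31.6]
orientation: [[0.998, -0.064, 0.0], [-0.064, -0.998, 0.0], [0.0, -0.0, -1.0]]
wrist_force: [0.6, -0.5, -0.5]
gripper_width: -0.1
```

Call:
carry_out:
  increments:
    - [0.02,0,0,0,0,0,1]
    - [0.02,0,0,0,0,0,1]
    - [0.02,0,0,0,0,0,1]
    - [0.02,0,0,0,0,0,1]
    - [0,0,0,0,0,0,1]
    - [0,0,0,0,0,0,1]
    - [0,0,0,0,0,0,1]
    - [0,0,0,0,0,0,1]
    - [0,0,0,0,0,0,1]
    - [0,0,0,0,0,0,1]

```text
clock: 40.37
tcp_pos: [509.7, 133.2, 31.4]
orientation: [[0.998, -0.064, 0.0], [-0.064, -0.998, 0.0], [0.0, -0.0, -1.0]]
wrist_force: [-0.6, 0.8, -1.5]
gripper_width: -0.3
```

```bash
python3 - <<'E'
from h import *
t=m2w([-31,-85,31]);go(t,-3.65);trough()
E
```

```text
turn units [-0. -0. -0.]
pos [509.7 133.2  31.4] mach [-34.  -85.   31.4] shift units (after turn) [0.12 0.   0.02] F [-0.6  0.8 -1.5] w -0.3 t 40.3667
comp 33 px [305. 199.] xmin/max [-29.8   0.5] ymed -92.4 z [35.8 41.9 45. ] hue 21.0
comp 29 px [319. 211.] xmin/max [52.4 83.7] ymed -92.7 z [38.5 41.8 46.1] hue 16.0
comp 30 px [330. 220.] xmin/max [113.5 130.3] ymed -91.5 z [33.  42.2 45.4] hue 11.0
```

Call:
carry_out:
  increments:
    - [0.02,0,0,0,0,0,1]
    - [0.02,0,0,0,0,0,1]
    - [0.02,0,0,0,0,0,1]
    - [0.02,0,0,0,0,0,1]
    - [0,0,0,0,0,0,1]
    - [0,0,0,0,0,0,1]
    - [0,0,0,0,0,0,1]
    - [0,0,0,0,0,0,1]
    - [0,0,0,0,0,0,1]
    - [0,0,0,0,0,0,1]

```text
clock: 41.25
tcp_pos: [511.9, 133.1, 31.6]
orientation: [[0.998, -0.064, 0.0], [-0.064, -0.998, -0.0], [0.0, 0.0, -1.0]]
wrist_force: [-0.8, 0.2, 0.3]
gripper_width: 0.2
```

Call:
carry_out:
  increments:
    - [0.02,0,0,0,0,0,1]
    - [0,0,0,0,0,0,1]
    - [0.02,0,0,0,0,0,1]
    - [0,0,0,0,0,0,1]
    - [0,0,0,0,0,0,1]
    - [0,0,0,0,0,0,1]
    - [0,0,0,0,0,0,1]
    - [0,0,0,0,0,0,1]
    - [0,0,0,0,0,0,1]
    - [0,0,0,0,0,0,1]

```text
clock: 42.08
tcp_pos: [512.7, 133.0, 31.4]
orientation: [[0.998, -0.064, 0.0], [-0.064, -0.998, 0.0], [0.0, -0.0, -1.0]]
wrist_force: [-0.8, 0.5, 0.1]
gripper_width: -0.2
```

```bash
python3 - <<'E'
from h import *
t=m2w([-31,-85,31]);go(t,-3.65);p=trough();u=proj("scene",m2w([60,-85,40]))[0].astype(int)
cv2.imwrite("pics/s13c.png",cv2.resize(p[u[1]-30:u[1]+30,u[0]-40:u[0]+40],(800,600),interpolation=cv2.INTER_CUBIC))
E
```

```text
turn units [-0. -0. -0.]
pos [512.7 133.   31.4] mach [-31.  -85.   31.4] shift units (after turn) [ 0.   -0.    0.02] F [-0.8  0.5  0.1] w -0.2 t 42.0833
comp 37 px [305. 200.] xmin/max [-26.5   2.7] ymed -93.2 z [34.2 41.8 45.1] hue 21.0
comp 29 px [319. 211.] xmin/max [52.5 84.2] ymed -93.4 z [37.3 41.8 46. ] hue 16.0
comp 28 px [331. 220.] xmin/max [115.7 131.6] ymed -92.5 z [34.4 40.8 45.2] hue 11.0
```

View pics/s13c.png

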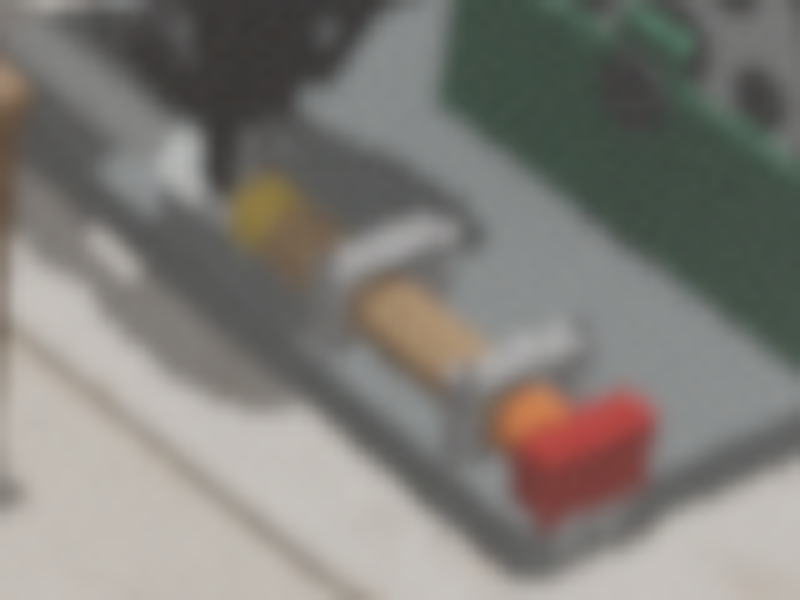

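The crop shows the closed row nearly touching the red stop at (545,415). I'll creep forward until a contact force shows.

Call:
carry_out:
  increments:
    - [0.02,0,0,0,0,0,1]
    - [0,0,0,0,0,0,1]
    - [0.02,0,0,0,0,0,1]
    - [0,0,0,0,0,0,1]
    - [0,0,0,0,0,0,1]
    - [0,0,0,0,0,0,1]
    - [0,0,0,0,0,0,1]
    - [0,0,0,0,0,0,1]
    - [0,0,0,0,0,0,1]
    - [0,0,0,0,0,0,1]

```text
clock: 42.97
tcp_pos: [513.9, 133.0, 31.6]
orientation: [[0.998, -0.064, 0.0], [-0.064, -0.998, -0.0], [0.0, -0.0, -1.0]]
wrist_force: [0.1, -0.3, -0.6]
gripper_width: 0.2
```

Call:
carry_out:
  increments:
    - [0.02,0,0,0,0,0,1]
    - [0,0,0,0,0,0,1]
    - [0.02,0,0,0,0,0,1]
    - [0,0,0,0,0,0,1]
    - [0,0,0,0,0,0,1]
    - [0,0,0,0,0,0,1]
    - [0,0,0,0,0,0,1]
    - [0,0,0,0,0,0,1]
    - [0,0,0,0,0,0,1]
    - [0,0,0,0,0,0,1]

```text
clock: 43.8
tcp_pos: [514.6, 133.0, 31.5]
orientation: [[0.998, -0.064, -0.0], [-0.064, -0.998, 0.0], [-0.0, -0.0, -1.0]]
wrist_force: [-2.3, -0.6, 1.3]
gripper_width: 0.1
```

Call:
carry_out:
  increments:
    - [0.02,0,0,0,0,0,1]
    - [0,0,0,0,0,0,1]
    - [0,0,0,0,0,0,1]
    - [0,0,0,0,0,0,1]
    - [0,0,0,0,0,0,1]
    - [0,0,0,0,0,0,1]
    - [0,0,0,0,0,0,1]
    - [0,0,0,0,0,0,1]
    - [0,0,0,0,0,0,1]
    - [0,0,0,0,0,0,1]

```text
clock: 44.63
tcp_pos: [514.6, 133.0, 31.4]
orientation: [[0.998, -0.064, -0.001], [-0.064, -0.998, -0.0], [-0.001, 0.0, -1.0]]
wrist_force: [-4.3, 1.6, 4.6]
gripper_width: 0.0
```

Contact: the force rose to 4–5 N and the tool stopped advancing. I'll back off and go for the lever.

Call:
carry_out:
  increments:
    - [-0.2,0,0,0,0,0,1]
    - [-0.5,0,0,0,0,0,1]
    - [-0.5,0,-0.5,0,0,0,1]
    - [-0.3,0,-1,0,0,0,1]
    - [-0.3,0,-1,0,0,0,1]
    - [-0.3,0,-1,0,0,0,1]
    - [-0.3,0,-1,0,0,0,1]
    - [-0.8,-0.7,-1,0,0,0,1]
    - [-0.8,-0.7,-1,0,0,0,1]
    - [-0.8,-0.7,0,0,0,0,1]

```text
clock: 45.47
tcp_pos: [401.9, 194.0, 199.7]
orientation: [[0.998, -0.065, 0.012], [-0.065, -0.998, 0.002], [0.012, -0.003, -1.0]]
wrist_force: [1.6, 0.6, -0.0]
gripper_width: -0.2
```

Call:
carry_out:
  increments:
    - [-0.8,-0.8,0,0,0,0,1]
    - [-0.8,-0.8,0,0,0,0,1]
    - [-0.8,-0.8,0,0,0,0,1]
    - [-0.8,-0.7,0,0,0,0,1]
    - [0,0,0,0,0,0,1]
    - [0,0,0,0,0,0,1]
    - [0,0,0,0,0,0,1]
    - [0,0,0,0,0,0,1]
    - [0,0,0,0,0,0,1]
    - [0,0,0,0,0,0,1]

```text
clock: 46.3
tcp_pos: [324.6, 274.9, 193.9]
orientation: [[0.998, -0.066, 0.0], [-0.066, -0.998, -0.0], [0.0, 0.0, -1.0]]
wrist_force: [0.3, 0.4, 0.7]
gripper_width: -0.1
```

```bash
cat >> h.py <<'E'
def red():
    for n in("scene","top"):
        p,d=read_camera(n);H=cv2.cvtColor(p,cv2.COLOR_BGR2HSV);W=cloud(n,d);M=w2m(W.reshape(-1,3)).reshape(W.shape)
        m=((H[...,0]<5)|(H[...,0]>173))&(H[...,1]>130)&(M[...,2]>60)&(M[...,2]<150)&(abs(M[...,0]+140)<90)&(abs(M[...,1]-45)<40)
        k=np.argwhere(m)[:,::-1]
        if len(k)>4:print(n,len(k),k.mean(0).round(1),"machine med",np.median(M[m],0).round(1),"ray z118",w2m(ray(n,k.mean(0),118))[0].round(1))
E
python3 - <<'E'
from h import *
t=m2w([-215,45,105]);go(t,-3.65);red();trough();mark()
E
```

```text
turn units [ 0.   -0.   -0.02]
pos [324.6 274.9 193.9] mach [-227.8   44.6  193.9] shift units (after turn) [ 0.51 -0.02  3.56] F [0.3 0.4 0.7] w -0.1 t 46.3
top 31 [150.8 227.5] machine med [-174.8   43.3  128.6] ray z118 [-173.9   47.   118. ]
comp 34 px [306. 200.] xmin/max [-26.1   8.6] ymed -92.8 z [35.  40.7 45.4] hue 22.0
comp 14 px [320. 211.] xmin/max [56.6 84.5] ymed -92.2 z [40.  41.9 44.6] hue 16.0
comp 27 px [331. 220.] xmin/max [113.3 130.5] ymed -90.9 z [34.8 40.5 44.9] hue 11.0
[[-75 -70 -65 -60 -55 -50 -45 -40 -35 -30 -25 -20 -15 -10  -5   0   5  10
   15  20  25  30  35  40  45  50  55  60  65  70  75]
 [ 83  68  67  77  77  77  74  67  73  68  62  62  62  78 101 112  87  68
   61  60  61  63  61  60  59  60  60  59  60  60  58]
 [ 75  77  94  98 110 121 107 123 105 126 122  94 107 120 163 173 127  88
   74  75  70  75  80  77  80  75  67  74  67  64  62]]
```

Call:
carry_out:
  increments:
    - [0,-0.02,0.9,0,0,0,1]
    - [0,0,0.9,0,0,0,1]
    - [0,0,0.9,0,0,0,1]
    - [0,0,0.8,0,0,0,1]
    - [0,0,0,0,0,0,1]
    - [0.3,0,0,0,0,0,1]
    - [0.3,0,0,0,0,0,1]
    - [0.3,0,0,0,0,0,1]
    - [0.3,0,0,0,0,0,1]
    - [0.3,0,0,0,0,0,1]

```text
clock: 47.33
tcp_pos: [362.9, 273.8, 107.6]
orientation: [[0.998, -0.064, 0.001], [-0.064, -0.998, 0.001], [0.001, -0.001, -1.0]]
wrist_force: [-2.5, -0.2, 1.5]
gripper_width: 0.1
```

Call:
carry_out:
  increments:
    - [0.3,0,0,0,0,0,1]
    - [0.3,0,0,0,0,0,1]
    - [0.3,0,0,0,0,0,1]
    - [0.3,0,0,0,0,0,1]
    - [0.3,0,0,0,0,0,1]
    - [0.3,0,0,0,0,0,1]
    - [0.3,0,0,0,0,0,1]
    - [0.2,0,0,0,0,0,1]
    - [0.1,0,0,0,0,0,1]
    - [0,0,0,0,0,0,1]

```text
clock: 48.17
tcp_pos: [421.9, 269.6, 106.4]
orientation: [[0.998, -0.064, 0.0], [-0.064, -0.998, -0.0], [0.0, -0.0, -1.0]]
wrist_force: [-0.2, 0.1, -0.3]
gripper_width: 0.0
```

```bash
python3 - <<'E'
from h import *
t=m2w([-124,45,105]);go(t,-3.65);red()
E
```

```text
turn units [-0.   -0.   -0.01]
pos [421.9 269.6 106.4] mach [-130.3   45.5  106.4] shift units (after turn) [0.25 0.02 0.06] F [-0.2  0.1 -0.3] w 0.0 t 48.1667
```

Call:
carry_out:
  increments:
    - [0.05,0,0,0,0,0,1]
    - [0.05,0,0,0,0,0,1]
    - [0.05,0,0,0,0,0,1]
    - [0.05,0,0,0,0,0,1]
    - [0.05,0,0,0,0,0,1]
    - [0,0,0,0,0,0,1]
    - [0,0,0,0,0,0,1]
    - [0,0,0,0,0,0,1]
    - [0,0,0,0,0,0,1]
    - [0,0,0,0,0,0,1]

```text
clock: 49.1
tcp_pos: [427.7, 269.3, 106.6]
orientation: [[0.998, -0.064, 0.0], [-0.064, -0.998, 0.0], [0.0, -0.0, -1.0]]
wrist_force: [-0.5, 0.4, -0.3]
gripper_width: 0.0
```

```bash
python3 - <<'E'
from h import *
go([0,0,0]);red()
E
```

```text
pos [427.7 269.3 106.6] mach [-124.6   45.5  106.6] shift units (after turn) [-16.38  11.84   4.25] F [-0.5  0.4 -0.3] w 0.0 t 49.1
```

Backing off and up to see the ball.

Call:
carry_out:
  increments:
    - [-0.5,0,0,0,0,0,1]
    - [-0.8,0,0,0,0,0,1]
    - [-0.8,0,-0.8,0,0,0,1]
    - [-0.8,0,-0.8,0,0,0,1]
    - [-0.8,0,-0.8,0,0,0,1]
    - [0,0,-0.5,0,0,0,1]
    - [0,0,0,0,0,0,1]
    - [0,0,0,0,0,0,1]
    - [0,0,0,0,0,0,1]
    - [0,0,0,0,0,0,1]

```text
clock: 50.03
tcp_pos: [335.0, 274.8, 177.7]
orientation: [[0.998, -0.065, -0.002], [-0.065, -0.998, -0.001], [-0.002, 0.001, -1.0]]
wrist_force: [-0.5, 0.1, 0.0]
gripper_width: -0.2
```

```bash
python3 - <<'E'
from h import *
go([0,0,0]);red()
p,d=read_camera("scene");cv2.imwrite("pics/s14.png",p);cv2.imwrite("pics/s14c.png",cv2.resize(p[125:245,260:400],(700,600),interpolation=cv2.INTER_CUBIC))
print(proj("scene",[m2w([-140+80*np.sin(a),45,48+80*np.cos(a)]) for a in(.3,.41,.5,.56)]).round(1).tolist())
E
```

```text
pos [335.  274.8 177.7] mach [-217.4   45.2  177.7] shift units (after turn) [-12.65  11.83   7.14] F [-0.5  0.1  0. ] w -0.2 t 50.0333
scene 10 [320.2 159. ] machine med [-96.5  36.9 126.1] ray z118 [-106.3   46.7  118. ]
top 32 [153.5 208.5] machine med [-103.7   42.1  127.6] ray z118 [-102.4   45.2  118. ]
[[318.3, 156.5], [319.7, 158.1], [320.7, 159.6], [321.3, 160.7]]
```

View pics/s14c.png

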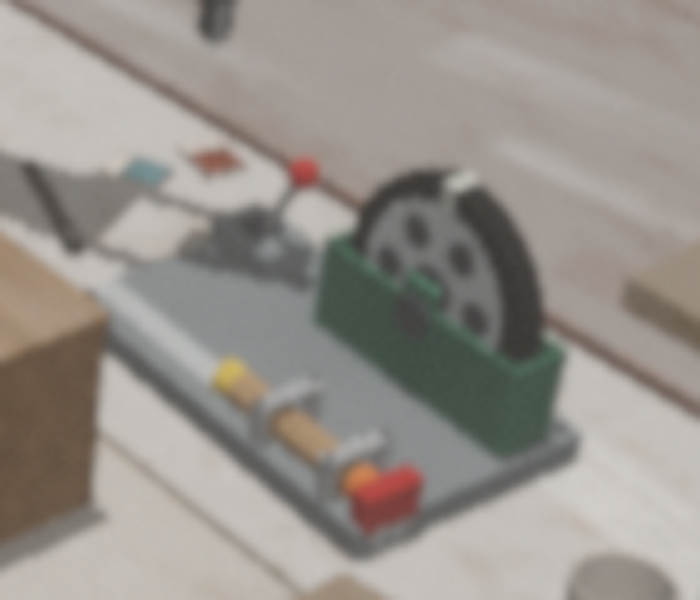

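The crop shows the lever leaning away with its ball at (303,172), the mark on top at (462,184), and the row against the stop. The ball positions put the lever at about 0.93 rad, so I'll push a few mm more for margin.

Call:
carry_out:
  increments:
    - [0,0,0.95,0,0,0,1]
    - [0,0,0.95,0,0,0,1]
    - [0,0,0.95,0,0,0,1]
    - [0.6,0,0,0,0,0,1]
    - [0.8,0,0,0,0,0,1]
    - [0.8,0,0,0,0,0,1]
    - [0.6,0,0,0,0,0,1]
    - [0.4,0,0,0,0,0,1]
    - [0.2,0,0,0,0,0,1]
    - [0.2,0,0,0,0,0,1]

```text
clock: 51.02
tcp_pos: [425.0, 269.3, 107.3]
orientation: [[0.998, -0.064, -0.001], [-0.064, -0.998, -0.0], [-0.001, 0.0, -1.0]]
wrist_force: [-0.2, 0.9, -0.2]
gripper_width: -0.2
```

Call:
carry_out:
  increments:
    - [0.08,0,0,0,0,0,1]
    - [0.06,0,0,0,0,0,1]
    - [0.04,0,0,0,0,0,1]
    - [0.04,0,0,0,0,0,1]
    - [0,0,0,0,0,0,1]
    - [0,0,0,0,0,0,1]
    - [0,0,0,0,0,0,1]
    - [0,0,0,0,0,0,1]
    - [0,0,0,0,0,0,1]
    - [0,0,0,0,0,0,1]

```text
clock: 51.85
tcp_pos: [428.5, 269.2, 107.3]
orientation: [[0.998, -0.063, -0.004], [-0.063, -0.998, -0.0], [-0.004, 0.001, -1.0]]
wrist_force: [-5.9, 0.0, 3.0]
gripper_width: 0.1
```

The force rose to 6 N and the tool stopped, so the lever is at its end. I'll retreat and do the final check.

Call:
carry_out:
  increments:
    - [-0.5,0,0,0,0,0,1]
    - [-0.8,0,0,0,0,0,1]
    - [-0.8,0,-0.8,0,0,0,1]
    - [-0.8,0,-0.8,0,0,0,1]
    - [-0.8,0,-0.8,0,0,0,1]
    - [0,0,-0.8,0,0,0,1]
    - [0,0,-0.5,0,0,0,1]
    - [0,0,0,0,0,0,1]
    - [0,0,0,0,0,0,1]
    - [0,0,0,0,0,0,1]

```text
clock: 52.68
tcp_pos: [337.7, 274.8, 199.2]
orientation: [[0.998, -0.064, -0.001], [-0.064, -0.998, -0.001], [-0.001, 0.001, -1.0]]
wrist_force: [-0.3, -0.3, 0.3]
gripper_width: 0.1
```

```bash
python3 - <<'E'
from h import *
go([0,0,0]);red();trough();mark()
p,d=read_camera("top");p0=cv2.imread("pics/top0.png")
D=cv2.absdiff(p,p0).max(2)
for n,x,y in(("bowl",299,156),("ring",347,241)):print(n,"mean diff",D[y-15:y+15,x-15:x+15].mean().round(1))
H=cv2.cvtColor(p,cv2.COLOR_BGR2HSV);W=w2m(cloud("top",d).reshape(-1,3)).reshape(*d.shape,3)
m=(H[...,0]<35)&(H[...,1]>110)&(abs(W[...,1]+85)<20)&(W[...,0]>-100)&(W[...,0]<137)&(W[...,2]>35)&(W[...,2]<52)
print("row x",np.percentile(W[m][:,0],[1,99]).round(1),"y",np.median(W[m][:,1]).round(1),"z",np.median(W[m][:,2]).round(1))
E
```

```text
pos [337.7 274.8 199.2] mach [-214.7   45.3  199.2] shift units (after turn) [-12.77  11.83   7.99] F [-0.3 -0.3  0.3] w 0.1 t 52.6833
scene 11 [320.4 159.1] machine med [-96.   37.6 125.5] ray z118 [-105.5   46.8  118. ]
top 29 [153.4 208.3] machine med [-102.    44.   127.1] ray z118 [-101.6   45.6  118. ]
comp 33 px [306. 200.] xmin/max [-25.5   8.3] ymed -91.5 z [36.3 40.4 46. ] hue 22.0
comp 13 px [319. 211.] xmin/max [55.8 79.6] ymed -94.0 z [38.4 43.1 44.8] hue 16.0
comp 28 px [331. 220.] xmin/max [116.4 131.5] ymed -90.1 z [33.2 42.  43.9] hue 11.0
[[-75 -70 -65 -60 -55 -50 -45 -40 -35 -30 -25 -20 -15 -10  -5   0   5  10
   15  20  25  30  35  40  45  50  55  60  65  70  75]
 [ 82  67  67  77  78  78  75  68  74  68  62  62  62  78 101 112  87  68
   61  60  60  63  61  61  60  60  61  58  59  59  59]
 [ 74  77  94  98 110 121 107 123 104 126 122  94 107 120 163 173 126  88
   75  75  70  75  81  78  79  75  68  74  67  64  62]]
bowl mean diff 3.2
ring mean diff 24.8
row x [-18.9 135.2] y -85.6 z 43.5
```

```bash
python3 -c "
from cell import *
print(close_job())"
```

```text
the job is handed in; nothing more can be done
None
```

The job is done and was handed in at about 53 s on the robot's clock; no verdict is reported.

- **Wheel:** I turned it by pinching the rim, about 129° in all. The last check puts the mark about 1° from the top, and it was the same before and after the handle and lever work.
- **Handles:** Only two were on the bench, the orange-dipped one and the yellow-dipped one; no blue-dipped one was found. I laid both in the trough and pushed them up until the force on the arm reached 4–5 N with no further movement. In the top view the row starts at x = -19 mm (about -20 expected), 0.6 mm off the trough's middle, and the front handle looks against the stop.
- **Lever:** I swung it over until it met its own stop at about 6 N. The ball positions give roughly 0.93 to 0.95 rad, above the 0.85 needed.
- **Bowl and ring cutter:** The bowl looks unchanged. The picture difference at the ring cutter was larger (25 against 3). I put this down to the arm's shadow in the first picture, since the arm never went near it, but I did not check that separately.

At hand-in the arm stood clear of everything. The two cameras disagree by 4 to 6 mm on the ball's position, depending on how it is worked out.

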